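# Dial a programme code into the thumbwheel selector and enter it

## Robot

A 6-joint arm with a two-finger parallel gripper is mounted at the origin on a cart in front of the work surface, level with it; the furniture and walls round the work are solid. World frame = base frame: x ahead of the robot, y to its left, z up, the work surface at z = 0. Lengths are in m, angles in degrees, forces in N, time in s.
With the tool pointing down it reaches from about 0.35 to 0.875 m from the base axis. Payload 4.2 kg.
Tool frame: the origin (TCP) lies midway between the tips of the shut fingers; the grasp point (between the pads) lies 19 mm behind it; x points along the fingers, y is the direction in which the jaws open and shut, and the axes are right-handed (so a half turn about x gives the same grasp; the last joint's range is limited). The gripper opens to 87 mm and grips with 3 to 60 N. Pads are 19 mm wide; open, the fingers measure 117 mm over their backs; the gripper's body (75 mm by 190 mm) begins 51 mm behind the grasp point.
Start: joints at [90.333, 22.042, 0.453, 0, -68.411, -14.817], TCP at [0.156, 0.605, 0.187] pointing down, gripper open.
Joint ranges: [-179.83, 179.83], [-69.29, 118.12], [-61.27, 80.66], [-181.25, 117.63], [-171.15, -9.14], [-177.46, 177.46]. Speed limits (degrees/s): [159.86, 159.86, 180, 180, 180, 180].

## Interface

Orientations are given as a 3x3 rotation matrix whose columns are the frame's x, y, z axes.
In Python, from station import r gives the robot as it stands.
- The arm moves only by the tool play_rows, never from a script. Its argument "plan" is a list that holds one entry, the list of rows, each a list of 6 numbers: the shift along the tool's x, y, z in cm, then the turn, a rotation vector about the tool's x, y, z in units of 10 degrees (1.0 is 10 degrees). A call has 1 to 5 rows; each row is the pose to reach, as a shift and turn from the pose commanded when the call began, along the tool's axes at that moment; what a row does not reach only later rows make up. A row lasts 1/8 s, in which the tool goes at most 62.5 mm and 10.7 degrees, less where a joint would pass 70% of its speed; a pose out of reach is approached as far as the arm can. A call with a gripper value outside its range is refused whole. "hand" is the opening, from 0 (shut) to 1 (fully open), set as the call begins (left out, the last holds). The fingers move at their own pace and stop on an object; the grip force is fixed at half the most. Time passes only in rows, so rows that repeat a pose let the fingers close. It gives the time, the measured TCP pose, the force and the opening at its end, in the units of the state.
- r.sense(): the state, without advancing time (a new reading comes with each control period).
- r.capture(name): name is "scene" or "top"; returns (picture, depth): 384x512x3 uint8, blue, green, red; 384x512 float32, m along the optical axis (not along the pixel's ray), 0 where there is no reading.
- r.get_calibration(name): a dict with "vfov" (degrees; the focal length in pixels is half the picture's height over the tangent of half this angle, whatever the lens; pixels are square), "cx", "cy" (the principal point, pixels), "rvec" (rotation vector, rad) and "tvec" (3), from world to camera coordinates, as OpenCV has them. Camera axes: x right, y down, z forward; pixel columns grow to the right and rows downward; lengths in m; the calibration is good to about 2 mm. A picture is of the moment at which its call begins. get_calibration takes no time and is no camera call.
- r.finish_job(): hands the job in, once; it reports no verdict.
The state is a dict: "time_s": time; "joints": joint angles; "joint_velocities": joint speeds; "effort": joint torques, N m; "tcp_pos": TCP position; "ee_rot": TCP orientation; "wrist_force": force on the tool from outside, world axes, zero at the start; "moment": the same for the moment, N m; "gripper_width": opening from 0.0 (shut) to 1.0 (fully open).
Only numpy, scipy, OpenCV 4.12 (cv2) and the standard library are available. Lean on these libraries where they do the work, as an engineer would, in place of code of your own. Each camera call takes 0.05 s, during which the arm holds its last target.

## Task

Dial the programme code 4-2-3 into the thumbwheel selector: working from left to right, rub each wheel round with light pressure on its rim until its white pointer clicks in at mark 4 on the left wheel, mark 2 on the middle one and mark 3 on the right one (marks count from 1 at the side nearest the robot). Only when all three are set, press the enter key fully down and let it come up again. Never press or squeeze anything with more than about 20 N, and leave the other things on the table where they are.

Things in the scene. Friction and masses are not known exactly. Their poses are not given: they have to be found in the camera images.
- selector: code selector: white console fixed to the table, 124 mm deep (x), 250 mm wide (y), flat top panel 60 mm high, front turned to the robot within 0.25 rad. Origin: middle of its underside; x away from the robot, y to the robot's left, z up. Three black rubber-tyred thumbwheels stand side by side out of slots in the panel and turn about lines parallel to y at x = 0, y = +85, +25 and -35 mm
- left_nominal (a point): point fixed to the selector where the top of the left tyre would be as drawn: 95 mm above the table, selector y = +85 mm. Tyres: radius 40 mm, 22 mm wide. Each wheel truly sits up to 6 mm higher or lower than drawn (top 89 to 101 mm), each differently; this is not measured, so feel for it. Each is on a spring: it sinks 1 mm for every 10 N of push and comes back up
- middle_nominal (a point): same for the middle wheel (selector y = +25 mm). The wheels are driven by friction: press a closed fingertip down on the tyre's top and drag it along the selector's x; about 10 to 15 N of downward push drives the wheel, a lighter push slips, and more than 25 N breaks the rule. One mark is 21 mm of rim; stay within some 20 mm either side of the top, following the round of the tyre
- right_nominal (a point): same for the right wheel (selector y = -35 mm). On the right (-y) of each tyre is a black shoulder, radius 28 mm, with one white pointer rib; beside it a fixed white half-round cheek of equal radius has five raised black marks 30 degrees apart, mark 1 nearest the robot, mark 5 farthest. The setting is the mark at which the pointer stands
- wheel_left (a joint): angle (rad) of the left wheel. 0 = mark 1 (pointer leaning to the robot), 0.524 a mark: mark 2 = 0.524, mark 3 = 1.047 (pointer up), mark 4 = 1.571, mark 5 = 2.094; grows as the rim's top moves away from the robot; stops just outside marks 1 and 5. A ball click draws it into a mark from about a third of a mark either side; turning it takes 2 to 4 N along the rim
- wheel_middle (a joint): angle (rad) of the middle wheel. 0 = mark 1 (pointer leaning to the robot), 0.524 a mark: mark 2 = 0.524, mark 3 = 1.047 (pointer up), mark 4 = 1.571, mark 5 = 2.094; grows as the rim's top moves away from the robot; stops just outside marks 1 and 5. A ball click draws it into a mark from about a third of a mark either side; turning it takes 2 to 4 N along the rim
- wheel_right (a joint): angle (rad) of the right wheel. 0 = mark 1 (pointer leaning to the robot), 0.524 a mark: mark 2 = 0.524, mark 3 = 1.047 (pointer up), mark 4 = 1.571, mark 5 = 2.094; grows as the rim's top moves away from the robot; stops just outside marks 1 and 5. A ball click draws it into a mark from about a third of a mark either side; turning it takes 2 to 4 N along the rim
- enter_top (a point): middle of the top face of the enter key, a round white push button of 28 mm diameter on the panel's right end (selector x = +5, y = -92 mm), pressed straight down
- enter (a joint): travel of the enter key in m: 0 = up, 0.006 = fully down, which takes about 5 N; springs back
- tape_roll_mid (a point): loose roll of clear tape lying flat in front of the selector, 46 mm across, 19 mm high; point 10 mm above the table at its axis; leave it alone
- plaster_roll_mid (a point): loose roll of white surgical tape left of the selector, 41 mm across, 25 mm high; point 10 mm above the table at its axis; leave it alone
- marker_mid (a point): loose black marker lying in front of the selector, 136 mm long, 16 mm thick; point at its middle; leave it alone
- white_rack_1_mid (a point): loose white ten-hole tube rack left of the selector, 81 x 165 x 75 mm; point 10 mm above the table near its middle; leave it alone

How it is judged:
By the outcome, as a careful person would: the job done as asked, in the order asked, and still so for the second after the job is handed in, with the robot touching nothing.
It also fails if it takes over 59 s, if anything falls off the work surface, if the arm or the gripper's body presses on something with over 40 N, if the wrist force passes 120 N, or if a joint passes its speed limit or range.

## Working session

There is one attempt and no reset: what is moved stays moved. The work goes in short steps, Python scripts to look and compute and a tool call to move; the robot and the scene stay as the last step left them, time stands still between calls to the robot, and variables do not carry over. Pictures are saved under pics/ and viewed, and the job is handed in when it is done.

Besides the shell and the picture viewer there is one more tool, called in YAML: its name, and indented under it one key for each argument. play_rows: Moves the arm, as the interface text tells. Its arguments: {"type":"object","properties":{"plan":{"type":"array","items":{"type":"array","items":{"type":"array","items":{"type":"number"}}}},"hand":{"type":"number"}},"required":["plan"]}

```bash
ls; mkdir -p pics; python3 - <<'E'
from station import r
import cv2,numpy as np
s=r.sense();print({k:np.round(v,3).tolist() for k,v in s.items()})
for n in("scene","top"):
    p,d=r.capture(n);cv2.imwrite(f"pics/{n}0.png",p);np.save(f"pics/{n}0.npy",d);print(n,r.get_calibration(n))
E
```

```text
pics
{'time_s': 0.0, 'joints': [90.334, 22.092, 0.38, -0.031, -68.411, -14.816], 'joint_velocities': [-0.001, -0.061, -0.035, 0.074, 0.096, -0.051], 'effort': [-0.0, -39.067, 18.74, 4.22, 0.011, -0.0], 'tcp_pos': [0.156, 0.604, 0.185], 'ee_rot': [[-0.0, -0.25, -0.968], [-0.002, -0.968, 0.25], [-1.0, 0.002, -0.0]], 'wrist_force': [0.765, 0.338, 0.424], 'moment': [-0.002, -0.022, -0.001], 'gripper_width': 0.998}
scene {'vfov': 47.92274607028074, 'cx': 254.1614302874439, 'cy': 195.8346342048732, 'rvec': array([ 2.08046031, -1.23238131,  0.4806874 ]), 'tvec': array([-0.08200986,  0.4295474 ,  0.56680697])}
top {'vfov': 48.62293717396867, 'cx': 255.1962442827781, 'cy': 183.31113540182682, 'rvec': array([ 2.20064022, -2.14124189,  0.06740746]), 'tvec': array([0.15354745, 0.5105505 , 1.0096289 ])}
```

View pics/scene0.png

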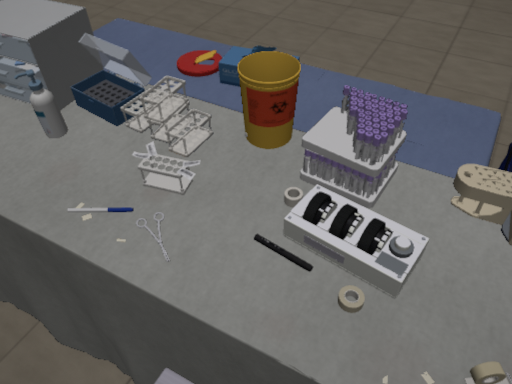

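View pics/top0.png

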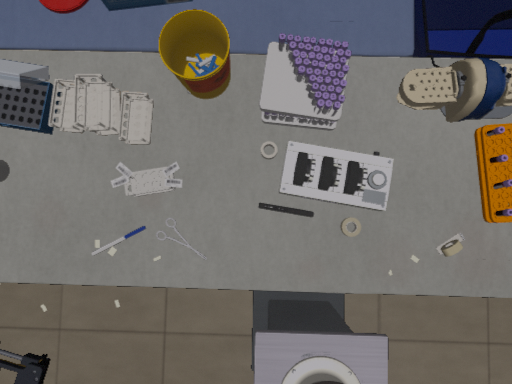

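The top view shows the selector at about px (337,175), the marker at (286,210), the tape at (351,227), the plaster roll at (269,150) and the rack above it. I'll enlarge these.

```bash
python3 - <<'E'
import cv2
t=cv2.imread("pics/top0.png")[135:220,250:400];cv2.imwrite("pics/t1.png",cv2.resize(t,None,fx=5.3,fy=5.3,interpolation=cv2.INTER_CUBIC))
t=cv2.imread("pics/scene0.png")[180:290,275:435];cv2.imwrite("pics/s1.png",cv2.resize(t,None,fx=5,fy=5,interpolation=cv2.INTER_CUBIC))
E
```

```text
(no output)
```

View pics/t1.png

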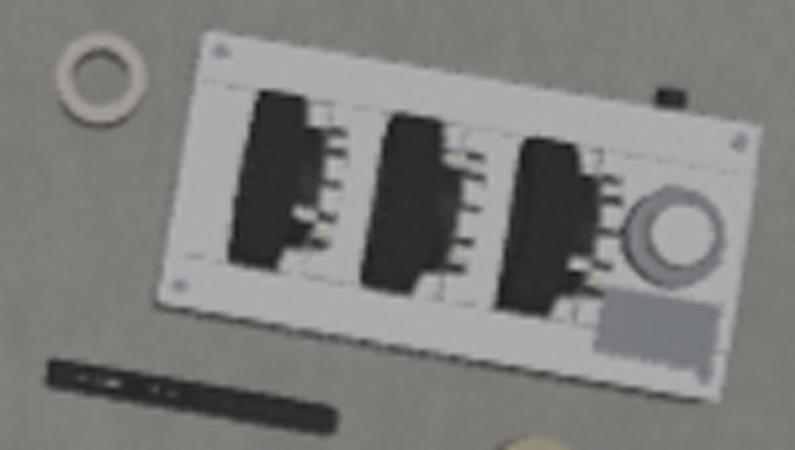

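View pics/s1.png

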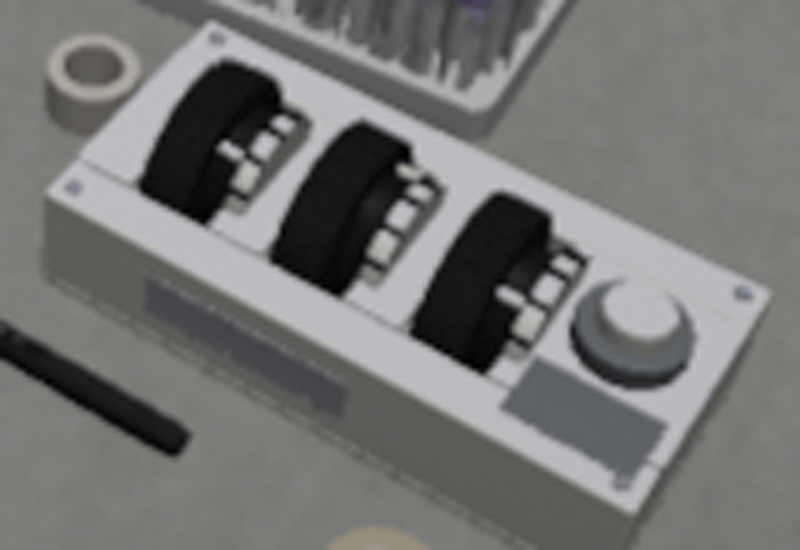

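```bash
cat > h.py <<'E'
from station import r
import cv2,numpy as np
from scipy.optimize import least_squares
def cam(n):
    c=r.get_calibration(n);f=192/np.tan(np.radians(c['vfov']/2))
    K=np.array([[f,0,c['cx']],[0,f,c['cy']],[0,0,1]]);return K,np.array(c['rvec'],float),np.array(c['tvec'],float)
def proj(n,P):
    K,a,b=cam(n);return cv2.projectPoints(np.asarray(P,float).reshape(-1,1,3),a,b,K,None)[0].reshape(-1,2)
def S(p,x,y,yaw):
    p=np.asarray(p,float).reshape(-1,3);c,s=np.cos(yaw),np.sin(yaw)
    return np.c_[x+c*p[:,0]-s*p[:,1],y+s*p[:,0]+c*p[:,1],p[:,2]]
E
python3 - <<'E'
from h import *
L=[[.062,.125,.06],[.062,-.125,.06],[-.062,-.125,.06],[-.062,.125,.06]]
T=np.array([[288.7,141.2],[393.8,159.2],[385.5,210.5],[279.6,192.2]])
C=np.array([[317,184],[429.4,238.6],[401.4,283],[284,219]])
def f(q,w=(1,1)):
    W=S(L,*q);return np.r_[w[0]*(proj("top",W)-T).ravel(),w[1]*(proj("scene",W)-C).ravel()]
for w in((1,1),(1,0),(0,1)):
    o=least_squares(f,[.6,-.1,-.1],args=(w,));print(w,o.x.round(4),f(o.x).round(1))
q=least_squares(f,[.6,-.1,-.1]).x
for n,c0,k in(("top",(250,135),5.3),("scene",(275,180),5)):
    for nm,y in(("L",.085),("M",.025),("R",-.035)):
        P=[]
        for m in range(5):
            a=np.radians(-60+30*m)  # from up, + = away
            P.append([.028*np.sin(a),y-.011-.004,.055+.028*np.cos(a)])
        print(n,nm,((proj(n,S(P,*q))-c0)*k).round().tolist())
d=np.load("pics/top0.npy")
E
```

```text
(1, 1) [ 0.5273 -0.023  -0.149 ] [-0.3 -1.1  0.2 -0.8  0.4  0.3 -0.2 -0.3 -0.6  0.2  0.3  0.3  0.3  0.9
 -1.   0. ]
(1, 0) [ 0.5262 -0.023  -0.1474] [-0.4 -0.6  0.2 -0.4  0.5  0.7 -0.3  0.2 -1.   0.5  0.1  0.6  0.2  1.3
 -1.3  0.5]
(0, 1) [ 0.5286 -0.023  -0.1512] [-0.2 -1.7  0.3 -1.2  0.3 -0.2 -0.3 -1.  -0.3 -0.3  0.5 -0.   0.4  0.4
 -0.7 -0.5]
top L [[296.0, 237.0], [302.0, 212.0], [308.0, 179.0], [313.0, 149.0], [314.0, 129.0]]
top M [[432.0, 261.0], [439.0, 236.0], [446.0, 203.0], [450.0, 172.0], [450.0, 152.0]]
top R [[568.0, 285.0], [577.0, 260.0], [584.0, 228.0], [587.0, 197.0], [586.0, 176.0]]
scene L [[211.0, 185.0], [227.0, 152.0], [247.0, 124.0], [265.0, 110.0], [275.0, 113.0]]
scene M [[346.0, 255.0], [363.0, 221.0], [383.0, 193.0], [399.0, 177.0], [408.0, 179.0]]
scene R [[491.0, 331.0], [508.0, 296.0], [528.0, 265.0], [543.0, 249.0], [550.0, 249.0]]
```

```bash
python3 - <<'E'
from h import *
q=(.527,-.023,-.149)
for nm,p in(("L",(0,.085,0)),("M",(0,.025,0)),("R",(0,-.035,0)),("E",(.005,-.092,0))): print(nm,S(p,*q).round(4))
for n in("top","scene"):
    d=np.load(f"pics/{n}0.npy");K,a,b=cam(n);R=cv2.Rodrigues(a)[0]
    v,u=np.mgrid[:384,:512];P=np.stack([(u-K[0,2])/K[0,0]*d,(v-K[1,2])/K[1,1]*d,d],-1).reshape(-1,3)
    W=(P-b)@R;W=W[d.ravel()>0]
    print(n)
    for X in np.arange(.2,.8,.06):
        print(round(X,2),[int(1000*W[m][:,2].max()) if (m:=(abs(W[:,0]-X)<.03)&(abs(W[:,1]-Y)<.04)).any() else -1 for Y in np.arange(.64,-.3,-.08)])
    m=(abs(W[:,0]-.5186)<.006)&(abs(W[:,1]+.1147)<.006);print("enter z",np.sort(W[m][:,2]).round(4))
    for y in(.085,.025,-.035):
        c=S((0,y,0),*q)[0];e=(W-[c[0],c[1],0]);m=np.hypot(e[:,0],e[:,1])<.008;print(y,np.sort(W[m][:,2]).round(4)[-6:])
E
```

```text
L [[0.5396 0.0611 0.    ]]
M [[0.5307 0.0017 0.    ]]
R [[ 0.5218 -0.0576  0.    ]]
E [[ 0.5183 -0.1147  0.    ]]
top
0.2 [223, 335, 335, -1, -1, -1, -1, -1, -1, -1, -1, -1]
0.26 [6, 6, 5, 5, 5, 6, 6, 8, 8, 7, 5, 7]
0.32 [7, 15, 13, 5, 8, 7, 5, 6, 5, 7, 6, 7]
0.38 [4, 6, 16, 12, 8, 4, 5, 4, 6, 25, 8, 59]
0.44 [6, 6, 65, 8, 5, 5, 19, 18, 63, 66, 65, 5]
0.5 [6, 6, 74, 68, 69, 5, 5, 93, 97, 95, 84, 5]
0.56 [5, 6, 79, 67, 72, 6, 30, 95, 97, 94, 73, 5]
0.62 [66, 130, 131, 67, 6, 5, 29, 65, 115, 6, 7, 6]
0.68 [185, 131, 131, 65, 202, 202, 119, 184, 185, 7, 114, 125]
0.74 [186, 130, 127, 204, 203, 202, 119, 186, 186, 6, 114, 147]
0.8 [5, 5, 6, 203, 201, 203, 183, 185, 186, 7, 5, 109]
enter z [0.0788 0.0794 0.0803 0.0805 0.0805 0.0807 0.0809 0.0814 0.082  0.082
 0.0821 0.0822 0.0824 0.0826 0.0827 0.0827 0.0829 0.0836 0.0837 0.0848
 0.0849 0.085  0.0854 0.0854 0.0857 0.0859]
0.085 [0.0937 0.0938 0.0939 0.0943 0.0945 0.0948]
0.025 [0.0943 0.0956 0.0958 0.0958 0.0973 0.0977]
-0.035 [0.0935 0.0938 0.0938 0.094  0.0941 0.095 ]
scene
0.2 [-739, -742, -325, -305, -1, -1, -1, -1, -1, -1, -1, -1]
0.2
[... 193 characters left out ...]
 66, 65, 3, 3, 91, 95, 94, 85, 3]
0.56 [4, 4, 75, 65, 70, 3, 28, 94, 95, 93, 81, 4]
0.62 [65, 129, 129, 65, 4, 3, 27, 63, 114, 59, 3, 3]
0.68 [182, 128, 128, 65, 202, 200, 117, 183, 184, 3, 112, 114]
0.74 [184, 129, 127, 202, 203, 201, 117, 183, 184, 3, 111, 113]
0.8 [1, 3, 3, 202, 201, 202, 182, 184, 183, 3, 106, 110]
enter z [0.0812 0.0816 0.0818 0.0821 0.0821 0.0823 0.0824 0.0824 0.0825 0.0825
 0.0826 0.0827 0.0827 0.0827 0.0828 0.0828 0.0829 0.083  0.083  0.083
 0.083  0.0832 0.0832 0.0833 0.0834 0.0835 0.0835 0.0836 0.0842 0.0842
 0.0855]
0.085 [0.0932 0.0934 0.0935 0.0937 0.0944 0.0948]
0.025 [0.0941 0.0942 0.0948 0.0949 0.0952 0.0957]
-0.035 [0.0929 0.0934 0.0936 0.0937 0.0942 0.0947]
```

play_rows:
  plan:
    - [[-1, 4.3, -5, 0, 0, 0], [-1, 8.6, -10, -0.3, 0, 0], [-1, 12.9, -15, -0.6, 0, 0], [-1, 17.2, -20, -0.6, 0, 0], [-1, 20, -23, -0.6, 0, 0]]
  hand: 0

```text
time_s: 0.72
tcp_pos: [0.3296, 0.3518, 0.1964]
ee_rot: [[-0.0, -0.148, -0.989], [-0.0, -0.989, 0.148], [-1.0, 0.0, 0.0]]
wrist_force: [1.6, 1.0, 0.5]
gripper_width: 0.516
```

```bash
cat > st.py <<'E'
from h import *
s=r.sense();R=np.array(s['ee_rot']);p=np.array(s['tcp_pos'])
q=(.527,-.023,-.149);c,sn=np.cos(q[2]),np.sin(q[2])
l=[(p[0]-q[0])*c+(p[1]-q[1])*sn,-(p[0]-q[0])*sn+(p[1]-q[1])*c]
print("t",s['time_s'],"tcp",p.round(4),"sel mm",np.round(np.array(l)*1e3,1),"F",np.round(s['wrist_force'],1),"w",round(s['gripper_width'],3),"j",np.round(s['joints'],1))
print(R.round(3).tolist(), "tool y yaw",np.degrees(np.arctan2(R[1,1],R[0,1])).round(2),"want",np.degrees(q[2]-np.pi/2).round(2))
E
python3 st.py
```

```text
t 0.725 tcp [0.3296 0.3518 0.1964] sel mm [-250.8  341.3] F [1.6 1.  0.5] w 0.516 j [ 66.2   7.6 -18.   -0.  -64.5  15.3]
[[-0.0, -0.148, -0.989], [-0.0, -0.989, 0.148], [-1.0, 0.0, 0.0]] tool y yaw -98.49 want -98.54
```

play_rows:
  plan:
    - [[0, 4.4, -4.1, 0, 0, 0], [0, 8.8, -8.2, 0, 0, 0], [0, 13.2, -12.4, 0, 0, 0], [0, 17.6, -16.5, 0, 0, 0], [0, 21.5, -20.2, 0, 0, 0]]

```text
time_s: 1.35
tcp_pos: [0.4977, 0.1095, 0.1963]
ee_rot: [[-0.0, -0.148, -0.989], [-0.0, -0.989, 0.148], [-1.0, 0.0, 0.0]]
wrist_force: [0.6, 1.1, -1.0]
gripper_width: 0.017
```

play_rows:
  plan:
    - [[2, 3, -3, 0, 0, 0], [5, 4.3, -4, 0, 0, 0], [7, 4.3, -4, 0, 0, 0], [7, 4.3, -4, 0, 0, 0]]

```text
time_s: 1.85
tcp_pos: [0.5288, 0.0622, 0.1246]
ee_rot: [[-0.005, -0.148, -0.989], [-0.002, -0.989, 0.148], [-1.0, 0.002, 0.004]]
wrist_force: [0.1, 0.1, -0.7]
gripper_width: 0.005
```

```bash
python3 st.py
```

```text
t 1.85 tcp [0.5288 0.0622 0.1246] sel mm [-10.9  84.5] F [ 0.1  0.1 -0.7] w 0.005 j [ 24.2  16.4 -17.5  -0.  -56.4  57.3]
[[-0.005, -0.148, -0.989], [-0.002, -0.989, 0.148], [-1.0, 0.002, 0.004]] tool y yaw -98.54 want -98.54
```

play_rows:
  plan:
    - [[1.2, 0, 0, 0, 0, 0], [2.2, 0, 0, 0, 0, 0], [2.3, 0, 0, 0, 0, 0]]

```text
time_s: 2.22
tcp_pos: [0.5297, 0.0632, 0.1029]
ee_rot: [[-0.001, -0.147, -0.989], [-0.0, -0.989, 0.147], [-1.0, 0.001, 0.001]]
wrist_force: [-0.4, -0.0, 0.6]
gripper_width: 0.006
```

```bash
python3 st.py; python3 - <<'E'
from h import *
p,d=r.capture("scene");cv2.imwrite("pics/s2.png",cv2.resize(p[120:290,260:435],None,fx=4,fy=4,interpolation=cv2.INTER_CUBIC))
E
```

```text
t 2.225 tcp [0.5297 0.0632 0.1029] sel mm [-10.1  85.6] F [-0.4 -0.   0.6] w 0.006 j [ 24.2  17.7 -19.2  -0.  -53.2  57.3]
[[-0.001, -0.147, -0.989], [-0.0, -0.989, 0.147], [-1.0, 0.001, 0.001]] tool y yaw -98.46 want -98.54
```

View pics/s2.png

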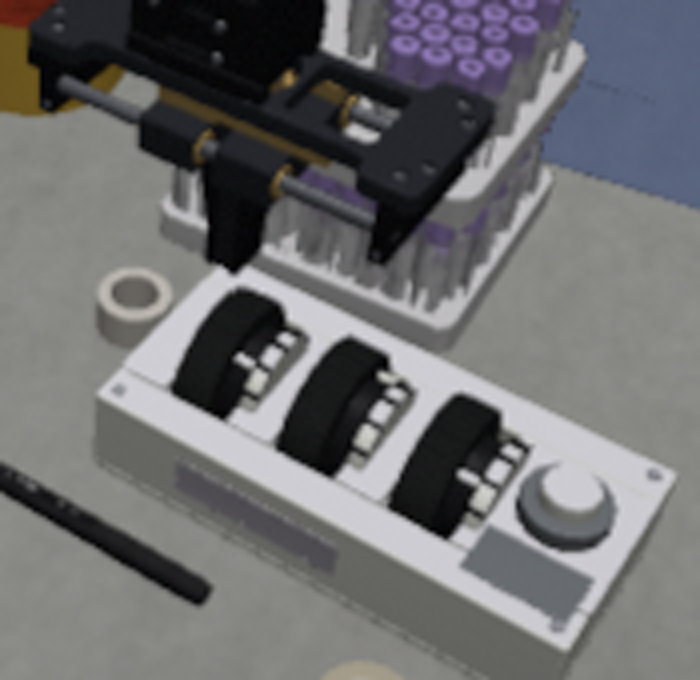

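```bash
python3 - <<'E'
from h import *
print(((proj("scene",[[.5297,.0632,.1029],[.5297,.0632,.094]])-(260,120))*4).round())
K,a,b=cam("scene");print(-cv2.Rodrigues(a)[0].T@b)
p,d=r.capture("top");cv2.imwrite("pics/t2.png",cv2.resize(p[100:250,240:400],None,fx=4,fy=4))
E
```

```text
[[222. 310.]
 [221. 322.]]
[-0.03322534 -0.12861733  0.70346314]
```

View pics/t2.png

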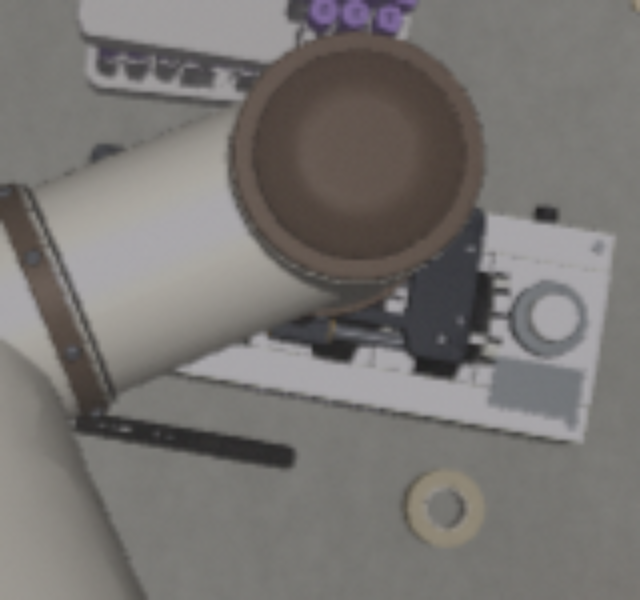

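```bash
python3 - <<'E'
from h import *
p,d=r.capture("scene");cv2.imwrite("pics/s3.png",cv2.resize(np.clip(p[150:230,290:360].astype(float)*2,0,255).astype('uint8'),None,fx=8,fy=8,interpolation=cv2.INTER_CUBIC))
# fingertip 3D
K,a,b=cam("scene");R=cv2.Rodrigues(a)[0]
for v in range(172,200,2):
  o=[]
  for u in range(308,326,3):
    z=d[v,u];P=np.array([(u-K[0,2])/K[0,0]*z,(v-K[1,2])/K[1,1]*z,z]);o.append(((P-b)@R*1000).round().astype(int).tolist())
  print(v,o)
E
python3 st.py
```

```text
172 [[669, 136, 26], [667, 128, 32], [522, 69, 173], [524, 64, 173], [521, 58, 178], [520, 52, 182]]
174 [[663, 133, 27], [666, 127, 26], [525, 70, 165], [524, 64, 169], [520, 57, 175], [521, 52, 177]]
176 [[659, 132, 24], [664, 126, 23], [523, 69, 162], [525, 64, 164], [520, 56, 170], [525, 52, 168]]
178 [[660, 132, 16], [661, 124, 19], [524, 69, 157], [523, 63, 160], [521, 56, 165], [530, 54, 158]]
180 [[661, 131, 9], [660, 123, 14], [524, 68, 152], [523, 62, 155], [521, 56, 159], [531, 53, 153]]
182 [[661, 131, 3], [659, 123, 8], [524, 68, 147], [524, 62, 150], [520, 55, 156], [536, 54, 143]]
184 [[660, 130, -2], [663, 124, -1], [524, 67, 142], [523, 61, 146], [520, 55, 151], [657, 93, 17]]
186 [[653, 127, -1], [653, 120, 2], [661, 115, -2], [524, 61, 140], [524, 55, 142], [658, 92, 11]]
188 [[646, 124, 0], [651, 118, -2], [594, 91, 60], [597, 85, 61], [602, 81, 58], [601, 74, 62]]
190 [[642, 122, -2], [585, 94, 61], [586, 88, 63], [590, 83, 61], [593, 77, 62], [595, 71, 62]]
192 [[575, 97, 62], [581, 92, 59], [582, 86, 61], [583, 80, 63], [561, 66, 88], [569, 62, 84]]
194 [[572, 95, 60], [573, 89, 62], [576, 83, 62], [549, 68, 93], [553, 63, 92], [559, 59, 89]]
196 [[565, 92, 61], [569, 87, 61], [542, 71, 92], [544, 65, 93], [547, 60, 93], [552, 56, 91]]
198 [[561, 90, 60], [562, 84, 62], [536, 69, 93], [540, 64, 92], [541, 58, 93], [545, 53, 93]]
t 2.375 tcp [0.5305 0.0633 0.1039] sel mm [-9.3 85.8] F [-0.  -1.6  0.9] w 0.007 j [ 24.2  17.7 -19.1   0.  -53.2  57.3]
[[0.001, -0.147, -0.989], [0.0, -0.989, 0.147], [-1.0, -0.0, -0.001]] tool y yaw -98.46 want -98.54
```

View pics/s3.png

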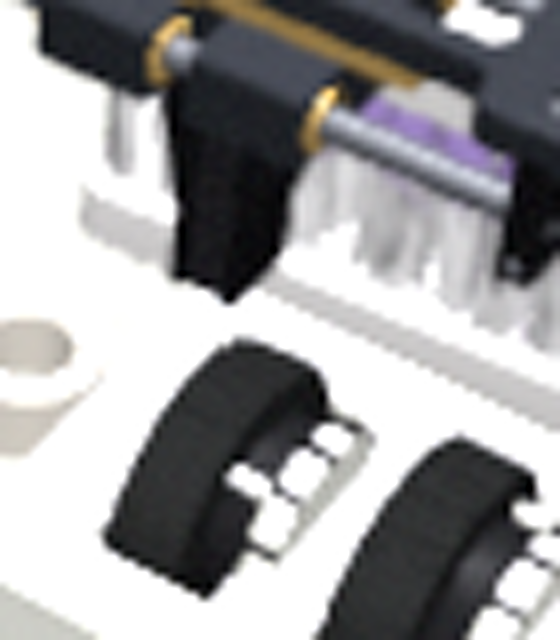

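The visible black fingertip, at crop px (230,300), is drawn at about z = 0.14, while the reported TCP is 0.104. I don't know which one makes contact, so I'll feel for it in small steps.

play_rows:
  plan:
    - [[0.3, 0, 0, 0, 0, 0], [0.5, 0, 0, 0, 0, 0], [0.6, 0, 0, 0, 0, 0]]

```text
time_s: 2.75
tcp_pos: [0.5302, 0.063, 0.0974]
ee_rot: [[-0.0, -0.148, -0.989], [-0.0, -0.989, 0.148], [-1.0, 0.0, 0.0]]
wrist_force: [-0.6, 0.4, 0.1]
gripper_width: 0.005
```

play_rows:
  plan:
    - [[0.15, 0, 0, 0, 0, 0], [0.2, 0, 0, 0, 0, 0], [0.2, 0, 0, 0, 0, 0]]

```text
time_s: 3.12
tcp_pos: [0.5303, 0.063, 0.0955]
ee_rot: [[-0.0, -0.148, -0.989], [-0.0, -0.989, 0.148], [-1.0, 0.0, 0.0]]
wrist_force: [0.0, -0.2, 0.0]
gripper_width: 0.004
```

play_rows:
  plan:
    - [[0.15, 0, 0, 0, 0, 0], [0.2, 0, 0, 0, 0, 0], [0.2, 0, 0, 0, 0, 0]]

```text
time_s: 3.5
tcp_pos: [0.5302, 0.063, 0.0935]
ee_rot: [[-0.0, -0.148, -0.989], [-0.0, -0.989, 0.148], [-1.0, 0.0, 0.0]]
wrist_force: [-0.5, 0.1, -0.2]
gripper_width: 0.009
```

play_rows:
  plan:
    - [[0.1, 0, 0, 0, 0, 0], [0.15, 0, 0, 0, 0, 0]]

```text
time_s: 3.75
tcp_pos: [0.5302, 0.0631, 0.092]
ee_rot: [[0.0, -0.147, -0.989], [-0.0, -0.989, 0.147], [-1.0, 0.0, -0.0]]
wrist_force: [0.2, -0.4, -0.5]
gripper_width: 0.008
```

play_rows:
  plan:
    - [[0.1, 0, 0, 0, 0, 0], [0.1, 0, 0, 0, 0, 0]]

```text
time_s: 4.0
tcp_pos: [0.5302, 0.0631, 0.091]
ee_rot: [[-0.0, -0.148, -0.989], [-0.0, -0.989, 0.148], [-1.0, 0.0, 0.0]]
wrist_force: [0.9, 0.0, 0.6]
gripper_width: 0.005
```

play_rows:
  plan:
    - [[0.1, 0, 0, 0, 0, 0], [0.1, 0, 0, 0, 0, 0]]

```text
time_s: 4.25
tcp_pos: [0.5302, 0.063, 0.09]
ee_rot: [[-0.0, -0.148, -0.989], [-0.0, -0.989, 0.148], [-1.0, 0.0, 0.0]]
wrist_force: [-0.6, -0.1, 0.3]
gripper_width: 0.008
```

play_rows:
  plan:
    - [[0.1, 0, 0, 0, 0, 0], [0.1, 0, 0, 0, 0, 0]]

```text
time_s: 4.5
tcp_pos: [0.5302, 0.063, 0.0889]
ee_rot: [[-0.0, -0.148, -0.989], [-0.0, -0.989, 0.148], [-1.0, 0.0, 0.0]]
wrist_force: [-0.4, -1.0, -0.1]
gripper_width: 0.004
```

```bash
python3 - <<'E'
from h import *
p,d=r.capture("scene");cv2.imwrite("pics/s4.png",cv2.resize(np.clip(p[150:230,290:360].astype(float)*2.5,0,255).astype('uint8'),None,fx=8,fy=8,interpolation=cv2.INTER_CUBIC))
K,a,b=cam("scene");R=cv2.Rodrigues(a)[0]
for v in range(180,206,2):
  o=[]
  for u in range(308,326,3):
    z=d[v,u];P=np.array([(u-K[0,2])/K[0,0]*z,(v-K[1,2])/K[1,1]*z,z]);o.append(((P-b)@R*1000).round().astype(int).tolist())
  print(v,o)
E
```

```text
180 [[662, 132, 9], [662, 124, 12], [525, 69, 151], [521, 61, 157], [521, 56, 159], [526, 52, 158]]
182 [[663, 132, 1], [661, 123, 7], [524, 68, 147], [525, 62, 148], [519, 55, 157], [531, 53, 148]]
184 [[658, 129, 0], [522, 73, 141], [525, 68, 140], [525, 62, 143], [521, 55, 150], [532, 53, 142]]
186 [[655, 128, -3], [522, 72, 137], [525, 67, 136], [521, 60, 143], [520, 54, 146], [534, 53, 134]]
188 [[645, 124, 1], [523, 72, 130], [522, 66, 134], [523, 60, 136], [522, 54, 139], [535, 53, 129]]
190 [[641, 122, -1], [522, 72, 126], [523, 66, 128], [521, 59, 132], [523, 54, 133], [597, 72, 60]]
192 [[577, 97, 60], [581, 92, 59], [583, 86, 60], [521, 59, 127], [560, 66, 90], [567, 62, 86]]
194 [[571, 95, 61], [575, 89, 60], [575, 83, 63], [550, 68, 92], [554, 63, 91], [558, 58, 90]]
196 [[566, 92, 60], [568, 87, 61], [543, 71, 91], [546, 66, 91], [547, 61, 92], [551, 56, 91]]
198 [[-33, -129, 703], [564, 85, 60], [535, 68, 94], [542, 64, 90], [542, 58, 92], [544, 53, 93]]
200 [[556, 88, 59], [531, 72, 90], [531, 66, 93], [534, 61, 93], [537, 56, 92], [541, 51, 91]]
202 [[549, 85, 61], [528, 71, 88], [529, 65, 90], [531, 60, 90], [534, 55, 90], [541, 51, 86]]
204 [[524, 75, 84], [523, 69, 88], [526, 64, 87], [526, 58, 90], [530, 53, 89], [541, 50, 80]]
```

View pics/s4.png

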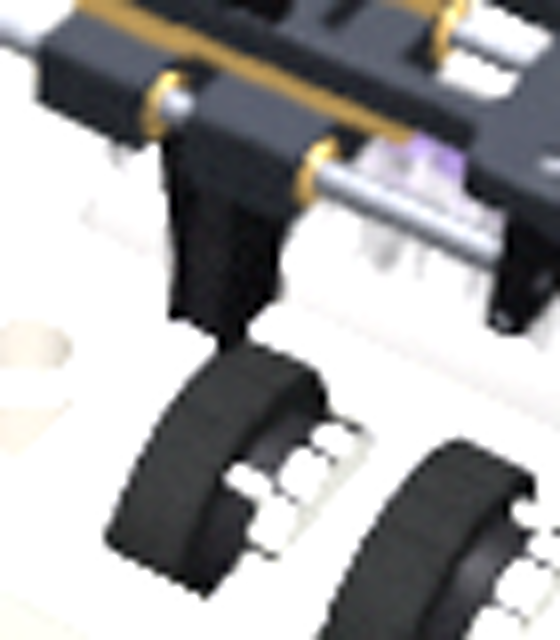

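```bash
python3 - <<'E'
from h import *
p,d=r.capture("scene");p2,d2=r.capture("scene")
K,a,b=cam("scene");R=cv2.Rodrigues(a)[0]
v,u=np.mgrid[:384,:512];P=np.stack([(u-K[0,2])/K[0,0]*d,(v-K[1,2])/K[1,1]*d,d],-1)
W=(P-b)@R
sx=(W[...,0]-.527)*np.cos(-.149)+(W[...,1]+.023)*np.sin(-.149);sy=-(W[...,0]-.527)*np.sin(-.149)+(W[...,1]+.023)*np.cos(-.149)
m=(W[...,2]>.105)&(W[...,2]<.4)&(abs(sx+.01)<.08)
for y0 in np.arange(-.04,.22,.01):
    k=m&(abs(sy-y0)<.005)
    if k.sum()>3: print(round(y0,2),"zmin",W[...,2][k].min().round(3),"x range",sx[k].min().round(3),sx[k].max().round(3))
E
```

```text
-0.01 zmin 0.218 x range -0.046 0.029
0.0 zmin 0.195 x range -0.047 0.029
0.01 zmin 0.202 x range -0.045 0.03
0.02 zmin 0.207 x range -0.044 0.029
0.03 zmin 0.207 x range -0.041 0.024
0.04 zmin 0.206 x range -0.041 0.023
0.05 zmin 0.198 x range -0.047 0.025
0.06 zmin 0.201 x range -0.048 0.017
0.07 zmin 0.152 x range -0.054 0.018
0.08 zmin 0.126 x range -0.054 0.012
0.09 zmin 0.126 x range -0.054 -0.014
0.1 zmin 0.152 x range -0.052 -0.017
0.11 zmin 0.201 x range -0.048 -0.023
0.12 zmin 0.202 x range -0.046 -0.016
0.13 zmin 0.206 x range -0.064 -0.002
0.14 zmin 0.207 x range -0.073 -0.017
0.15 zmin 0.206 x range -0.076 -0.002
0.16 zmin 0.196 x range -0.09 0.009
0.17 zmin 0.194 x range -0.089 0.016
0.18 zmin 0.22 x range -0.045 0.027
```

play_rows:
  plan:
    - [[0.5, 0, 0, 0, 0, 0], [1.0, 0, 0, 0, 0, 0], [1.5, 0, 0, 0, 0, 0], [2.0, 0, 0, 0, 0, 0], [2.0, 0, 0, 0, 0, 0]]

```text
time_s: 5.28
tcp_pos: [0.5299, 0.0629, 0.0685]
ee_rot: [[-0.001, -0.148, -0.989], [-0.0, -0.989, 0.148], [-1.0, 0.001, 0.001]]
wrist_force: [0.1, -0.4, 0.2]
gripper_width: 0.007
```

```bash
python3 - <<'E'
from h import *
p,d=r.capture("scene");cv2.imwrite("pics/s5.png",cv2.resize(np.clip(p[150:230,290:360].astype(float)*2.5,0,255).astype('uint8'),None,fx=8,fy=8,interpolation=cv2.INTER_CUBIC))
K,a,b=cam("scene");R=cv2.Rodrigues(a)[0]
for v in range(184,212,2):
  o=[]
  for u in range(308,326,3):
    z=d[v,u];P=np.array([(u-K[0,2])/K[0,0]*z,(v-K[1,2])/K[1,1]*z,z]);o.append(((P-b)@R*1000).round().astype(int).tolist())
  print(v,o)
E
python3 st.py
```

```text
184 [[659, 130, -1], [521, 72, 142], [524, 67, 142], [522, 61, 147], [520, 55, 151], [490, 39, 183]]
186 [[652, 127, 0], [-33, -129, 703], [-33, -129, 703], [522, 60, 142], [517, 53, 149], [525, 50, 144]]
188 [[645, 124, 1], [522, 72, 131], [525, 67, 131], [521, 60, 138], [519, 53, 143], [531, 51, 133]]
190 [[640, 121, 0], [522, 71, 126], [523, 66, 127], [522, 60, 131], [519, 53, 137], [536, 53, 122]]
192 [[578, 98, 59], [521, 70, 122], [524, 66, 122], [520, 58, 129], [521, 53, 130], [536, 52, 117]]
194 [[572, 95, 60], [523, 71, 115], [523, 65, 118], [521, 58, 123], [526, 54, 120], [535, 51, 113]]
196 [[566, 92, 60], [523, 70, 110], [523, 65, 112], [519, 57, 119], [526, 54, 115], [553, 56, 90]]
198 [[561, 90, 60], [521, 69, 106], [524, 64, 106], [521, 58, 112], [527, 54, 108], [546, 53, 92]]
200 [[554, 87, 61], [532, 73, 89], [533, 67, 91], [520, 57, 108], [538, 56, 92], [541, 51, 91]]
202 [[551, 86, 60], [527, 71, 89], [529, 65, 90], [531, 60, 90], [533, 54, 91], [542, 51, 85]]
204 [[522, 75, 86], [525, 69, 86], [524, 63, 90], [527, 58, 89], [531, 53, 88], [543, 51, 78]]
206 [[519, 73, 84], [521, 67, 85], [523, 62, 86], [523, 56, 89], [530, 52, 83], [536, 48, 80]]
208 [[516, 72, 81], [517, 66, 83], [521, 61, 83], [520, 55, 86], [528, 51, 81], [535, 47, 76]]
210 [[515, 71, 77], [515, 64, 81], [514, 58, 84], [520, 54, 80], [524, 49, 79], [526, 44, 80]]
t 5.325 tcp [0.5302 0.063  0.0688] sel mm [-9.6 85.5] F [ 0.1 -0.4 -0.4] w 0.01 j [ 24.2  20.1 -21.5   0.  -48.5  57.3]
[[-0.0, -0.147, -0.989], [-0.0, -0.989, 0.147], [-1.0, 0.0, 0.0]] tool y yaw -98.48 want -98.54
```

View pics/s5.png

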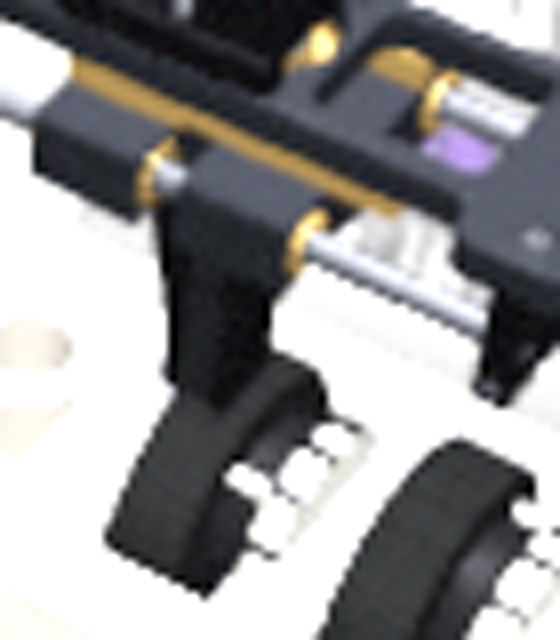

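The fingertip is now at px (318,201), about 10 mm above the left tyre. I'll keep feeling downward.

play_rows:
  plan:
    - [[0.3, 0, 0, 0, 0, 0], [0.5, 0, 0, 0, 0, 0], [0.6, 0, 0, 0, 0, 0]]

```text
time_s: 5.7
tcp_pos: [0.5302, 0.063, 0.0629]
ee_rot: [[-0.0, -0.148, -0.989], [-0.0, -0.989, 0.148], [-1.0, 0.0, 0.0]]
wrist_force: [-0.3, -1.0, -0.2]
gripper_width: 0.009
```

play_rows:
  plan:
    - [[0.1, 0, 0, 0, 0, 0], [0.2, 0, 0, 0, 0, 0]]

```text
time_s: 5.95
tcp_pos: [0.5303, 0.0631, 0.0611]
ee_rot: [[0.0, -0.148, -0.989], [0.0, -0.989, 0.148], [-1.0, -0.0, -0.0]]
wrist_force: [0.5, -0.5, 0.1]
gripper_width: 0.007
```

play_rows:
  plan:
    - [[0.1, 0, 0, 0, 0, 0], [0.1, 0, 0, 0, 0, 0]]

```text
time_s: 6.2
tcp_pos: [0.5302, 0.063, 0.06]
ee_rot: [[-0.0, -0.148, -0.989], [-0.0, -0.989, 0.148], [-1.0, 0.0, 0.0]]
wrist_force: [-0.1, 0.5, 0.4]
gripper_width: 0.002
```

play_rows:
  plan:
    - [[0.1, 0, 0, 0, 0, 0], [0.1, 0, 0, 0, 0, 0]]

```text
time_s: 6.45
tcp_pos: [0.5302, 0.0631, 0.059]
ee_rot: [[-0.0, -0.148, -0.989], [-0.0, -0.989, 0.148], [-1.0, 0.0, 0.0]]
wrist_force: [-0.7, -0.5, -0.4]
gripper_width: 0.004
```

play_rows:
  plan:
    - [[0.1, 0, 0, 0, 0, 0], [0.1, 0, 0, 0, 0, 0]]

```text
time_s: 6.7
tcp_pos: [0.5301, 0.0631, 0.0579]
ee_rot: [[-0.0, -0.148, -0.989], [-0.0, -0.989, 0.148], [-1.0, 0.0, 0.0]]
wrist_force: [0.1, -0.4, 0.2]
gripper_width: 0.005
```

play_rows:
  plan:
    - [[0.1, 0, 0, 0, 0, 0], [0.1, 0, 0, 0, 0, 0]]

```text
time_s: 6.95
tcp_pos: [0.5302, 0.063, 0.0569]
ee_rot: [[-0.0, -0.148, -0.989], [-0.0, -0.989, 0.148], [-1.0, 0.0, 0.0]]
wrist_force: [-0.4, -0.1, 1.1]
gripper_width: 0.003
```

play_rows:
  plan:
    - [[0.1, 0, 0, 0, 0, 0], [0.1, 0, 0, 0, 0, 0]]

```text
time_s: 7.2
tcp_pos: [0.5302, 0.0631, 0.056]
ee_rot: [[-0.0, -0.148, -0.989], [-0.0, -0.989, 0.148], [-1.0, 0.0, 0.0]]
wrist_force: [-0.4, -0.5, 0.1]
gripper_width: 0.005
```

play_rows:
  plan:
    - [[0.1, 0, 0, 0, 0, 0], [0.1, 0, 0, 0, 0, 0]]

```text
time_s: 7.45
tcp_pos: [0.5304, 0.0631, 0.0555]
ee_rot: [[0.0, -0.147, -0.989], [-0.0, -0.989, 0.147], [-1.0, 0.0, -0.0]]
wrist_force: [-1.1, 0.3, 3.4]
gripper_width: 0.009
```

play_rows:
  plan:
    - [[0.1, 0, 0, 0, 0, 0], [0.1, 0, 0, 0, 0, 0]]

```text
time_s: 7.7
tcp_pos: [0.5306, 0.0631, 0.055]
ee_rot: [[0.001, -0.147, -0.989], [-0.0, -0.989, 0.147], [-1.0, 0.0, -0.001]]
wrist_force: [-1.3, -1.0, 7.1]
gripper_width: 0.006
```

```bash
python3 - <<'E'
from h import *
p,d=r.capture("scene");cv2.imwrite("pics/s6.png",cv2.resize(np.clip(p[150:230,290:360].astype(float)*2.5,0,255).astype('uint8'),None,fx=8,fy=8,interpolation=cv2.INTER_CUBIC))
K,a,b=cam("scene");R=cv2.Rodrigues(a)[0]
for v in range(196,222,2):
  o=[]
  for u in range(308,326,3):
    z=d[v,u];P=np.array([(u-K[0,2])/K[0,0]*z,(v-K[1,2])/K[1,1]*z,z]);o.append(((P-b)@R*1000).round().astype(int).tolist())
  print(v,o)
E
python3 st.py
```

```text
196 [[566, 93, 60], [522, 70, 111], [522, 64, 113], [520, 58, 118], [524, 53, 116], [540, 52, 103]]
198 [[562, 90, 59], [522, 70, 105], [523, 64, 107], [521, 57, 112], [528, 54, 108], [542, 52, 95]]
200 [[555, 88, 60], [522, 69, 100], [523, 64, 101], [521, 57, 107], [531, 54, 99], [542, 52, 90]]
202 [[549, 85, 62], [524, 69, 93], [523, 63, 96], [521, 56, 101], [530, 53, 94], [541, 51, 86]]
204 [[523, 75, 85], [523, 69, 87], [525, 63, 88], [520, 55, 98], [532, 54, 87], [543, 51, 79]]
206 [[520, 73, 83], [521, 68, 84], [523, 62, 86], [525, 57, 86], [532, 53, 81], [539, 49, 77]]
208 [[518, 72, 79], [518, 66, 83], [519, 60, 84], [522, 55, 84], [528, 51, 81], [533, 47, 78]]
210 [[514, 70, 78], [515, 65, 81], [514, 58, 84], [-33, -129, 703], [526, 50, 77], [527, 44, 79]]
212 [[512, 69, 75], [513, 63, 77], [514, 58, 79], [523, 55, 72], [524, 49, 73], [525, 43, 76]]
214 [[510, 68, 72], [510, 62, 75], [513, 57, 75], [522, 54, 67], [521, 47, 72], [520, 41, 76]]
216 [[507, 67, 69], [510, 61, 70], [510, 55, 73], [519, 52, 66], [520, 46, 68], [517, 40, 74]]
218 [[508, 67, 62], [505, 59, 70], [513, 56, 63], [517, 51, 61], [519, 46, 63], [514, 38, 72]]
220 [[505, 65, 61], [505, 59, 64], [513, 56, 57], [516, 50, 58], [513, 43, 64], [513, 37, 67]]
t 7.75 tcp [0.5306 0.063  0.055 ] sel mm [-9.2 85.6] F [-2.8 -0.3  6.1] w 0.011 j [ 24.2  21.1 -22.4   0.  -46.5  57.3]
[[0.001, -0.147, -0.989], [-0.0, -0.989, 0.147], [-1.0, -0.0, -0.001]] tool y yaw -98.46 want -98.54
```

View pics/s6.png

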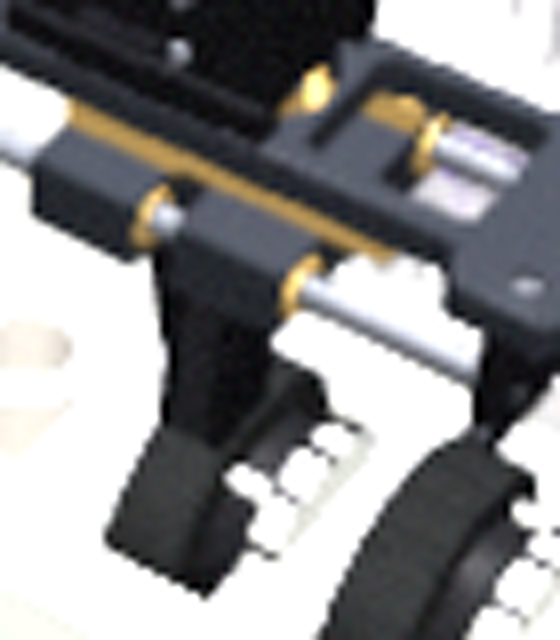

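play_rows:
  plan:
    - [[0.12, 0, 0, 0, 0, 0], [0.1, 0, -0.25, 0, 0, 0], [0.06, 0, -0.5, 0, 0, 0], [0.04, 0, -0.75, 0, 0, 0]]

```text
time_s: 8.25
tcp_pos: [0.5378, 0.062, 0.055]
ee_rot: [[0.001, -0.147, -0.989], [-0.0, -0.989, 0.147], [-1.0, 0.0, -0.001]]
wrist_force: [-3.8, -0.2, 7.7]
gripper_width: 0.009
```

```bash
python3 st.py
```

```text
t 8.25 tcp [0.5378 0.062  0.055 ] sel mm [-1.9 85.6] F [-3.8 -0.2  7.7] w 0.009 j [ 23.8  21.7 -21.4   0.  -46.9  57.8]
[[0.001, -0.147, -0.989], [-0.0, -0.989, 0.147], [-1.0, 0.0, -0.001]] tool y yaw -98.45 want -98.54
```

play_rows:
  plan:
    - [[0.14, 0, -0.1, 0, 0, 0], [0.14, 0, -0.4, 0, 0, 0], [0.14, 0, -0.7, 0, 0, 0], [0.14, 0, -1.0, 0, 0, 0]]

```text
time_s: 8.75
tcp_pos: [0.5499, 0.0603, 0.0547]
ee_rot: [[0.005, -0.146, -0.989], [-0.0, -0.989, 0.146], [-1.0, -0.001, -0.005]]
wrist_force: [-1.0, -2.1, 10.7]
gripper_width: 0.002
```

```bash
python3 st.py;python3 - <<'E'
from h import *
p,d=r.capture("scene");cv2.imwrite("pics/s7.png",cv2.resize(np.clip(p[150:230,290:360].astype(float)*2.5,0,255).astype('uint8'),None,fx=8,fy=8,interpolation=cv2.INTER_CUBIC))
E
```

```text
t 8.75 tcp [0.5499 0.0603 0.0547] sel mm [10.3 85.8] F [-1.  -2.1 10.7] w 0.002 j [ 23.1  22.6 -20.    0.2 -47.2  58.4]
[[0.005, -0.146, -0.989], [-0.0, -0.989, 0.146], [-1.0, -0.001, -0.005]] tool y yaw -98.4 want -98.54
```

View pics/s7.png

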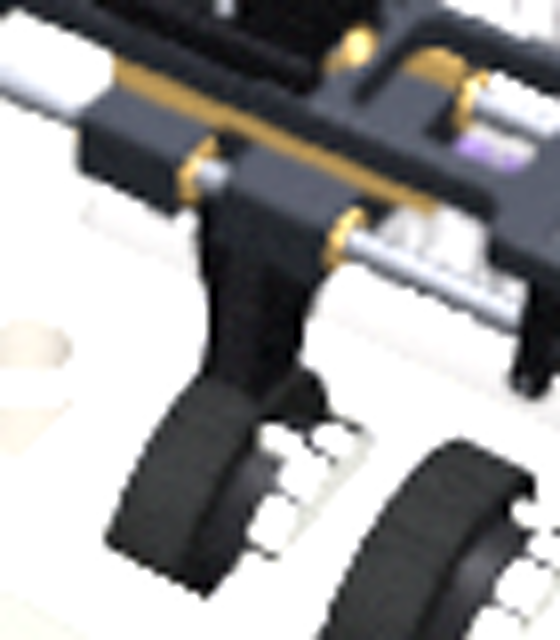

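play_rows:
  plan:
    - [[-0.8, 0, 0, 0, 0, 0], [-0.8, 0, 1.2, 0, 0, 0], [-0.8, 0, 2.1, 0, 0, 0], [-0.3, 0, 2.1, 0, 0, 0], [0, 0, 2.1, 0, 0, 0]]

```text
time_s: 9.43
tcp_pos: [0.5264, 0.0635, 0.0531]
ee_rot: [[-0.001, -0.146, -0.989], [-0.001, -0.989, 0.146], [-1.0, 0.001, 0.001]]
wrist_force: [-6.1, 0.2, 16.5]
gripper_width: 0.008
```

play_rows:
  plan:
    - [[0.05, 0, 0, 0, 0, 0], [0.05, 0, -0.25, 0, 0, 0], [0.05, 0, -0.5, 0, 0, 0], [0.03, 0, -0.8, 0, 0, 0], [0.03, 0, -1.1, 0, 0, 0]]

```text
time_s: 10.05
tcp_pos: [0.5396, 0.0618, 0.0544]
ee_rot: [[0.004, -0.146, -0.989], [-0.001, -0.989, 0.146], [-1.0, 0.0, -0.004]]
wrist_force: [-2.2, -2.0, 12.3]
gripper_width: 0.005
```

```bash
python3 st.py
```

```text
t 10.05 tcp [0.5396 0.0618 0.0544] sel mm [-0.1 85.8] F [-2.2 -2.  12.3] w 0.005 j [ 23.7  21.8 -21.4   0.2 -46.6  57.8]
[[0.004, -0.146, -0.989], [-0.001, -0.989, 0.146], [-1.0, 0.0, -0.004]] tool y yaw -98.38 want -98.54
```

play_rows:
  plan:
    - [[0.01, 0, -0.3, 0, 0, 0], [0.01, 0, -0.6, 0, 0, 0], [0.01, 0, -0.9, 0, 0, 0], [0.02, 0, -0.9, 0, 0, 0]]

```text
time_s: 10.55
tcp_pos: [0.5476, 0.0604, 0.0542]
ee_rot: [[0.002, -0.146, -0.989], [-0.001, -0.989, 0.146], [-1.0, 0.001, -0.002]]
wrist_force: [-3.7, -1.0, 16.1]
gripper_width: 0.008
```

```bash
python3 st.py;python3 - <<'E'
from h import *
p,d=r.capture("scene");cv2.imwrite("pics/s8.png",cv2.resize(np.clip(p[150:230,290:360].astype(float)*2.5,0,255).astype('uint8'),None,fx=8,fy=8,interpolation=cv2.INTER_CUBIC))
E
```

```text
t 10.55 tcp [0.5476 0.0604 0.0542] sel mm [ 8.  85.6] F [-3.7 -1.  16.1] w 0.008 j [ 23.2  22.5 -20.2   0.1 -47.2  58.3]
[[0.002, -0.146, -0.989], [-0.001, -0.989, 0.146], [-1.0, 0.001, -0.002]] tool y yaw -98.41 want -98.54
```

View pics/s8.png

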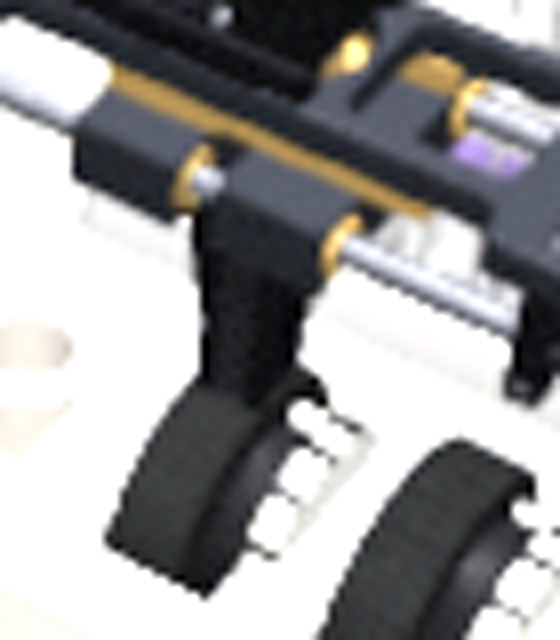

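play_rows:
  plan:
    - [[-1, 0, 0, 0, 0, 0], [-1.5, 0, 0, 0, 0, 0], [-1.5, 3, 0, 0, 0, 0], [-1.5, 6, -0.2, 0, 0, 0], [-1.5, 6, -0.2, 0, 0, 0]]

```text
time_s: 11.22
tcp_pos: [0.539, -0.0004, 0.0661]
ee_rot: [[-0.001, -0.15, -0.989], [-0.0, -0.989, 0.15], [-1.0, 0.0, 0.001]]
wrist_force: [-0.7, 0.0, 0.3]
gripper_width: 0.006
```

```bash
python3 st.py;python3 - <<'E'
from h import *
p,d=r.capture("scene");cv2.imwrite("pics/s9.png",cv2.resize(np.clip(p[160:260,290:390].astype(float)*2,0,255).astype('uint8'),None,fx=6,fy=6,interpolation=cv2.INTER_CUBIC))
q=(.527,-.023,-.149)
for nm,y,dz in(("L",.085,-.0025),("M",.025,0)):
  for yy,rr in((.011+.004,.029),(.011+.012,.029)):
    P=[[rr*np.sin(a),y-yy,.055+dz+rr*np.cos(a)] for a in np.radians([-60,-30,0,30,60])]
    print(nm,yy,((proj("scene",S(P,*q))-(290,160))*6).round().tolist())
E
```

```text
t 11.225 tcp [ 5.39e-01 -4.00e-04  6.61e-02] sel mm [ 8.5 24.1] F [-0.7  0.   0.3] w 0.006 j [ 17.2  20.7 -20.9  -0.  -48.4  64.2]
[[-0.001, -0.15, -0.989], [-0.0, -0.989, 0.15], [-1.0, 0.0, 0.001]] tool y yaw -98.63 want -98.54
L 0.015 [[161.0, 348.0], [181.0, 307.0], [206.0, 273.0], [227.0, 255.0], [240.0, 259.0]]
L 0.023 [[182.0, 359.0], [202.0, 318.0], [227.0, 283.0], [248.0, 266.0], [261.0, 269.0]]
M 0.015 [[324.0, 428.0], [345.0, 385.0], [369.0, 350.0], [390.0, 331.0], [401.0, 333.0]]
M 0.023 [[347.0, 440.0], [368.0, 397.0], [392.0, 361.0], [412.0, 342.0], [423.0, 344.0]]
```

View pics/s9.png

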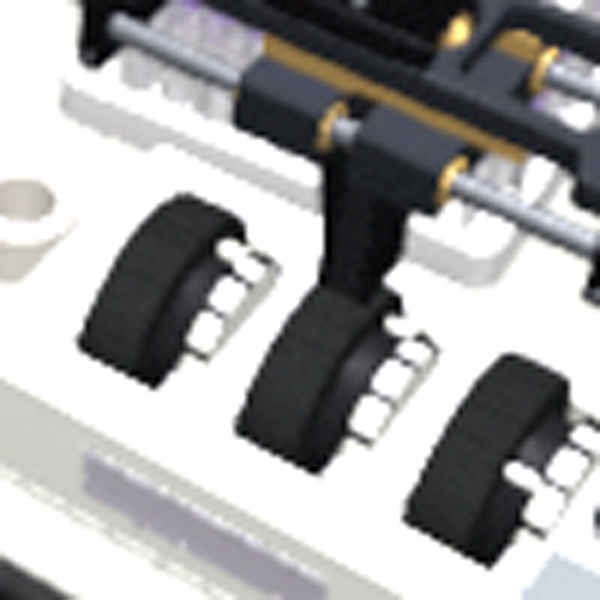

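play_rows:
  plan:
    - [[0.4, -0.05, -0.1, 0, 0, 0], [0.7, -0.05, -0.1, 0, 0, 0], [0.8, -0.05, -0.1, 0, 0, 0]]

```text
time_s: 11.65
tcp_pos: [0.5406, 0.0018, 0.0582]
ee_rot: [[-0.001, -0.147, -0.989], [-0.0, -0.989, 0.147], [-1.0, 0.0, 0.001]]
wrist_force: [-1.2, 0.2, -0.3]
gripper_width: 0.009
```

play_rows:
  plan:
    - [[0.1, 0, 0, 0, 0, 0], [0.1, 0, 0, 0, 0, 0]]

```text
time_s: 11.9
tcp_pos: [0.5407, 0.0015, 0.0577]
ee_rot: [[-0.0, -0.147, -0.989], [-0.0, -0.989, 0.147], [-1.0, 0.0, 0.0]]
wrist_force: [0.3, -0.3, -0.2]
gripper_width: 0.006
```

play_rows:
  plan:
    - [[0.1, 0, 0, 0, 0, 0], [0.1, 0, 0, 0, 0, 0]]

```text
time_s: 12.15
tcp_pos: [0.5411, 0.0014, 0.0572]
ee_rot: [[0.001, -0.147, -0.989], [0.0, -0.989, 0.147], [-1.0, -0.0, -0.001]]
wrist_force: [-0.7, 0.8, 1.6]
gripper_width: 0.007
```

play_rows:
  plan:
    - [[0.1, 0, 0, 0, 0, 0], [0.2, 0, 0, 0, 0, 0], [0.2, 0, 0, 0, 0, 0]]

```text
time_s: 12.52
tcp_pos: [0.542, 0.0013, 0.0564]
ee_rot: [[0.003, -0.147, -0.989], [-0.0, -0.989, 0.147], [-1.0, -0.0, -0.003]]
wrist_force: [-0.6, 0.1, 7.4]
gripper_width: 0.007
```

play_rows:
  plan:
    - [[0.12, 0, 0.05, 0, 0, 0], [0.12, 0, 0.3, 0, 0, 0], [0.12, 0, 0.6, 0, 0, 0], [0.1, 0, 0.9, 0, 0, 0], [0.1, 0, 1.2, 0, 0, 0]]

```text
time_s: 13.15
tcp_pos: [0.5315, 0.003, 0.0562]
ee_rot: [[0.006, -0.146, -0.989], [-0.0, -0.989, 0.146], [-1.0, -0.001, -0.006]]
wrist_force: [0.1, -1.4, 9.7]
gripper_width: 0.004
```

```bash
python3 st.py
```

```text
t 13.15 tcp [0.5315 0.003  0.0562] sel mm [ 0.6 26.4] F [ 0.1 -1.4  9.7] w 0.004 j [ 17.9  20.6 -23.    0.2 -46.1  63.6]
[[0.006, -0.146, -0.989], [-0.0, -0.989, 0.146], [-1.0, -0.001, -0.006]] tool y yaw -98.41 want -98.54
```

play_rows:
  plan:
    - [[0.03, 0, 0.3, 0, 0, 0], [0.03, 0, 0.6, 0, 0, 0], [0.03, 0, 0.9, 0, 0, 0], [0.03, 0, 1.15, 0, 0, 0], [0.03, 0, 1.15, 0, 0, 0]]

```text
time_s: 13.78
tcp_pos: [0.5231, 0.0057, 0.0564]
ee_rot: [[0.012, -0.145, -0.989], [0.002, -0.989, 0.145], [-1.0, -0.003, -0.012]]
wrist_force: [3.7, 0.1, 7.1]
gripper_width: 0.004
```

```bash
python3 st.py;python3 - <<'E'
from h import *
p,d=r.capture("scene");cv2.imwrite("pics/s10.png",cv2.resize(np.clip(p[160:260,290:390].astype(float)*2,0,255).astype('uint8'),None,fx=6,fy=6,interpolation=cv2.INTER_CUBIC))
E
```

```text
t 13.775 tcp [0.5231 0.0057 0.0564] sel mm [-8.2 27.8] F [3.7 0.1 7.1] w 0.004 j [ 18.5  19.7 -24.4   0.2 -45.2  63. ]
[[0.012, -0.145, -0.989], [0.002, -0.989, 0.145], [-1.0, -0.003, -0.012]] tool y yaw -98.36 want -98.54
```

View pics/s10.png

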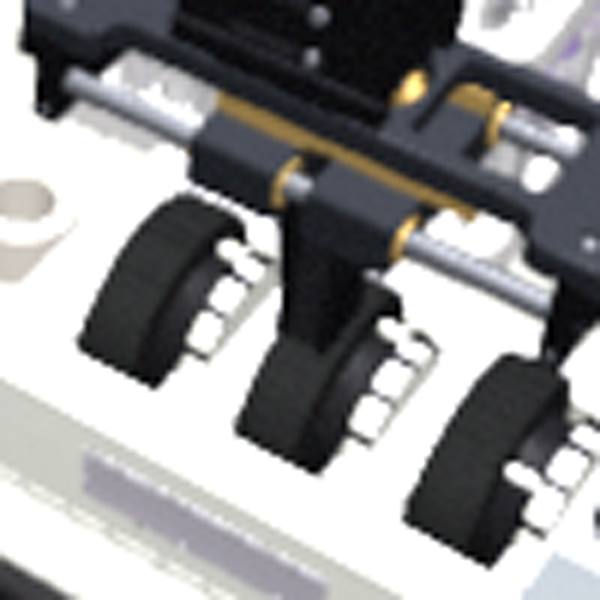

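play_rows:
  plan:
    - [[-0.8, 0, 0, 0, 0, 0], [-0.8, 0, -1.2, 0, 0, 0], [-0.8, 0, -2.3, 0, 0, 0], [-0.4, 0, -2.3, 0, 0, 0], [-0.2, 0, -2.3, 0, 0, 0]]

```text
time_s: 14.45
tcp_pos: [0.5416, 0.0013, 0.0562]
ee_rot: [[0.002, -0.147, -0.989], [-0.001, -0.989, 0.147], [-1.0, 0.0, -0.002]]
wrist_force: [0.5, 0.3, 9.3]
gripper_width: 0.002
```

```bash
python3 st.py;python3 - <<'E'
from h import *
p,d=r.capture("scene");cv2.imwrite("pics/s11.png",cv2.resize(np.clip(p[190:240,320:380].astype(float)*2,0,255).astype('uint8'),None,fx=10,fy=10,interpolation=cv2.INTER_CUBIC))
E
```

```text
t 14.45 tcp [0.5416 0.0013 0.0562] sel mm [10.9 26.2] F [0.5 0.3 9.3] w 0.002 j [ 17.3  21.6 -21.4   0.1 -46.9  64.2]
[[0.002, -0.147, -0.989], [-0.001, -0.989, 0.147], [-1.0, 0.0, -0.002]] tool y yaw -98.44 want -98.54
```

View pics/s11.png

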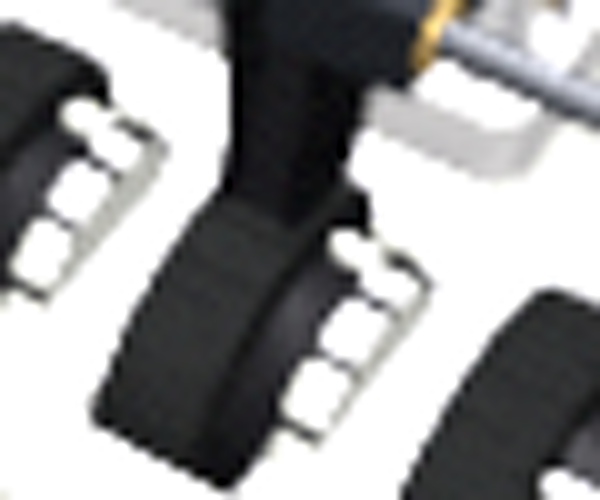

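```bash
python3 - <<'E'
from h import *
t=cv2.imread("pics/top0.png")
o=(290,150)
c=cv2.resize(np.clip(t[150:200,290:370].astype(float)*1.3,0,255).astype('uint8'),None,fx=10,fy=10,interpolation=cv2.INTER_CUBIC)
q=(.5265,-.023,-.148)
for y in(.085,.025,-.035):
  for m in range(5):
    a=np.radians(-60+30*m);rr=.030
    for yy,col in((.012,(0,0,255)),(.028,(0,0,255))):
      u=((proj("top",S([[rr*np.sin(a),y-yy,.054+rr*np.cos(a)]],*q))[0]-o+.5)*10).astype(int);cv2.circle(c,tuple(map(int,u)),3,col,-1)
cv2.imwrite("pics/t3.png",c)
E
```

```text
(no output)
```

View pics/t3.png

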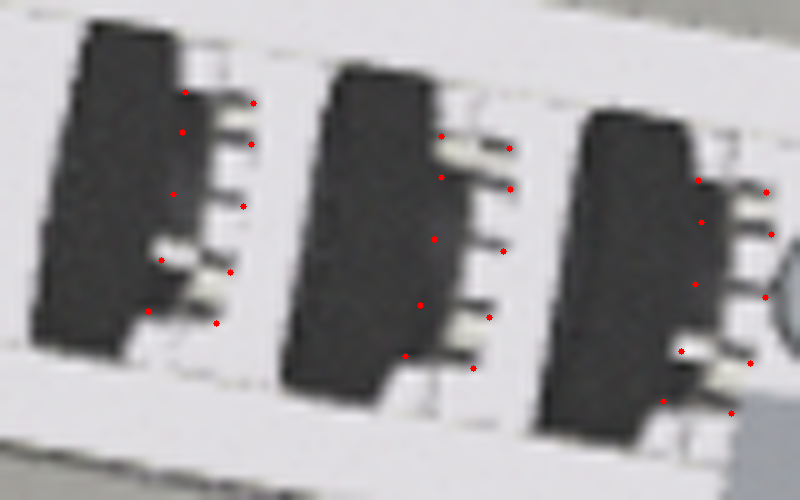

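play_rows:
  plan:
    - [[0.1, 0, 0, 0, 0, 0], [0.1, 0, 0.3, 0, 0, 0], [0.1, 0, 0.6, 0, 0, 0], [0.1, 0, 0.9, 0, 0, 0], [0.1, 0, 1.2, 0, 0, 0]]

```text
time_s: 15.12
tcp_pos: [0.5329, 0.0038, 0.0567]
ee_rot: [[0.01, -0.146, -0.989], [0.001, -0.989, 0.146], [-1.0, -0.002, -0.009]]
wrist_force: [4.7, -1.0, 6.4]
gripper_width: 0.002
```

```bash
cat > pic.py <<'E'
import sys
from h import *
p,d=r.capture("scene");cv2.imwrite(sys.argv[1],cv2.resize(np.clip(p[190:250,315:395].astype(float)*2,0,255).astype('uint8'),None,fx=8,fy=8,interpolation=cv2.INTER_CUBIC))
E
python3 st.py;python3 pic.py pics/s12.png
```

```text
t 15.125 tcp [0.5329 0.0038 0.0567] sel mm [ 1.8 27.4] F [ 4.7 -1.   6.4] w 0.002 j [ 17.9  20.6 -22.9   0.2 -45.9  63.6]
[[0.01, -0.146, -0.989], [0.001, -0.989, 0.146], [-1.0, -0.002, -0.009]] tool y yaw -98.38 want -98.54
```

View pics/s12.png

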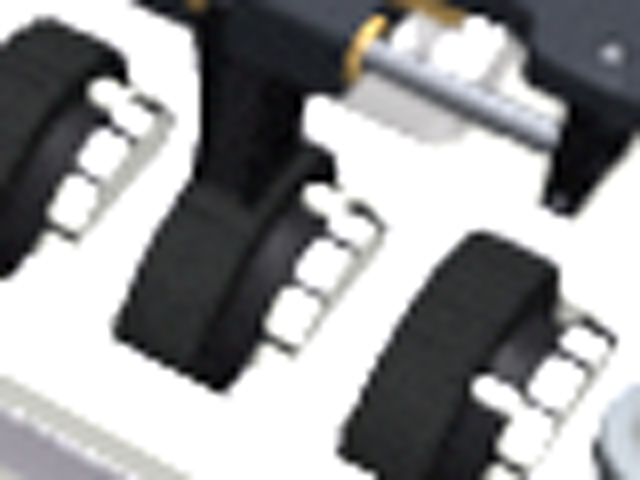

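play_rows:
  plan:
    - [[0.2, 0, 0, 0, 0, 0], [0.2, 0, 0.3, 0, 0, 0], [0.2, 0, 0.5, 0, 0, 0]]

```text
time_s: 15.55
tcp_pos: [0.5295, 0.0045, 0.0561]
ee_rot: [[0.013, -0.145, -0.989], [0.001, -0.989, 0.145], [-1.0, -0.003, -0.013]]
wrist_force: [4.9, -2.3, 10.9]
gripper_width: 0.006
```

```bash
python3 st.py;python3 pic.py pics/s13.png
```

```text
t 15.55 tcp [0.5295 0.0045 0.0561] sel mm [-1.6 27.6] F [ 4.9 -2.3 10.9] w 0.006 j [ 18.2  20.3 -23.6   0.3 -45.4  63.3]
[[0.013, -0.145, -0.989], [0.001, -0.989, 0.145], [-1.0, -0.003, -0.013]] tool y yaw -98.32 want -98.54
```

View pics/s13.png

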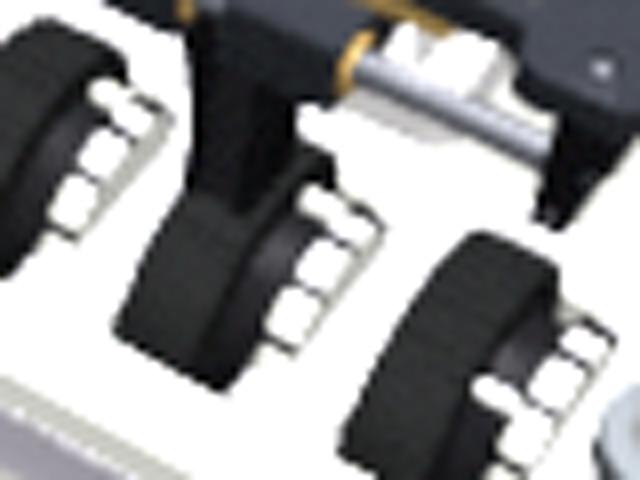

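play_rows:
  plan:
    - [[0.1, 0, 0.2, 0, 0, 0], [0.1, 0, 0.5, 0, 0, 0], [0.12, 0, 0.8, 0, 0, 0], [0.14, 0, 1.1, 0, 0, 0]]

```text
time_s: 16.1
tcp_pos: [0.5158, 0.0062, 0.0543]
ee_rot: [[0.008, -0.146, -0.989], [0.001, -0.989, 0.146], [-1.0, -0.002, -0.007]]
wrist_force: [-2.1, 1.5, 14.0]
gripper_width: 0.008
```

```bash
python3 st.py;python3 pic.py pics/s14.png
```

```text
t 16.1 tcp [0.5158 0.0062 0.0543] sel mm [-15.4  27.3] F [-2.1  1.5 14. ] w 0.008 j [ 18.8  19.4 -25.3   0.1 -44.8  62.7]
[[0.008, -0.146, -0.989], [0.001, -0.989, 0.146], [-1.0, -0.002, -0.007]] tool y yaw -98.38 want -98.54
```

View pics/s14.png

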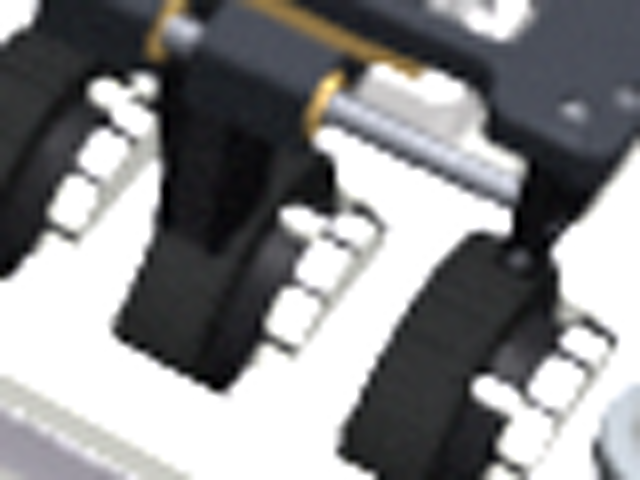

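play_rows:
  plan:
    - [[-1.0, 0, 0, 0, 0, 0], [-1.0, 0, -1.4, 0, 0, 0], [-1.0, 0, -2.6, 0, 0, 0], [-0.6, 0, -2.7, 0, 0, 0], [-0.35, 0, -2.7, 0, 0, 0]]

```text
time_s: 16.77
tcp_pos: [0.5411, 0.0014, 0.0557]
ee_rot: [[0.003, -0.147, -0.989], [-0.001, -0.989, 0.147], [-1.0, 0.0, -0.003]]
wrist_force: [-1.8, 0.3, 14.4]
gripper_width: 0.004
```

play_rows:
  plan:
    - [[0.1, 0, 0.1, 0, 0, 0], [0.2, 0, 0.3, 0, 0, 0], [0.2, 0, 0.5, 0, 0, 0]]

```text
time_s: 17.15
tcp_pos: [0.5401, 0.002, 0.0561]
ee_rot: [[0.012, -0.145, -0.989], [-0.001, -0.989, 0.145], [-1.0, -0.001, -0.012]]
wrist_force: [6.7, -5.8, 11.7]
gripper_width: 0.005
```

```bash
python3 st.py;python3 pic.py pics/s15.png
```

```text
t 17.15 tcp [0.5401 0.002  0.0561] sel mm [ 9.3 26.7] F [ 6.7 -5.8 11.7] w 0.005 j [ 17.6  21.2 -22.1   0.3 -46.   63.9]
[[0.012, -0.145, -0.989], [-0.001, -0.989, 0.145], [-1.0, -0.001, -0.012]] tool y yaw -98.31 want -98.54
```

View pics/s15.png

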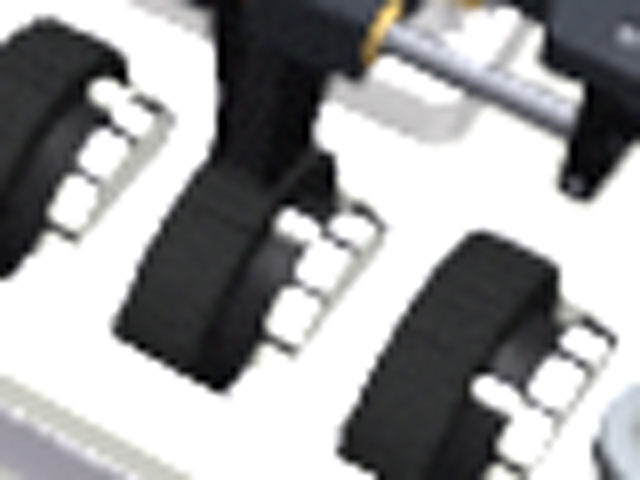

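play_rows:
  plan:
    - [[0.08, 0, 0.3, 0, 0, 0], [0.08, 0, 0.6, 0, 0, 0], [0.08, 0, 0.9, 0, 0, 0], [0.08, 0, 1.2, 0, 0, 0]]

```text
time_s: 17.7
tcp_pos: [0.5272, 0.0038, 0.0554]
ee_rot: [[0.01, -0.145, -0.989], [-0.001, -0.989, 0.145], [-1.0, -0.001, -0.01]]
wrist_force: [1.6, -3.4, 16.3]
gripper_width: 0.001
```

```bash
python3 st.py;python3 pic.py pics/s16.png
```

```text
t 17.7 tcp [0.5272 0.0038 0.0554] sel mm [-3.8 26.5] F [ 1.6 -3.4 16.3] w 0.001 j [ 18.2  20.2 -23.8   0.3 -45.4  63.3]
[[0.01, -0.145, -0.989], [-0.001, -0.989, 0.145], [-1.0, -0.001, -0.01]] tool y yaw -98.35 want -98.54
```

View pics/s16.png

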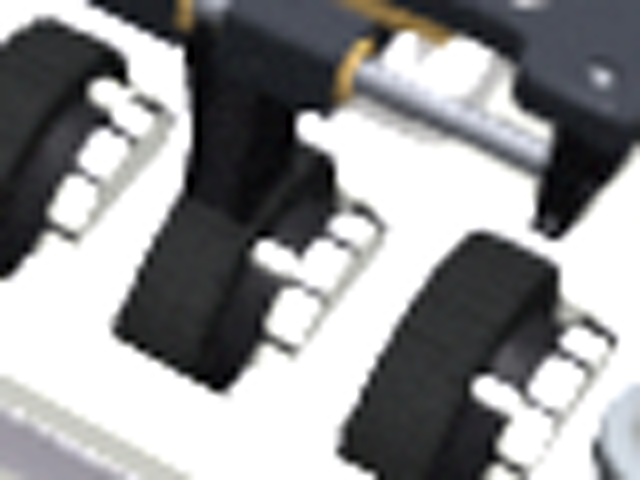

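play_rows:
  plan:
    - [[-0.02, 0, 0.3, 0, 0, 0], [0.0, 0, 0.6, 0, 0, 0], [0.0, 0, 0.85, 0, 0, 0], [0.0, 0, 0.85, 0, 0, 0]]

```text
time_s: 18.25
tcp_pos: [0.5191, 0.0051, 0.0552]
ee_rot: [[0.01, -0.145, -0.989], [-0.0, -0.989, 0.145], [-1.0, -0.001, -0.01]]
wrist_force: [2.3, -4.0, 13.6]
gripper_width: 0.003
```

```bash
python3 st.py;python3 pic.py pics/s17.png
```

```text
t 18.25 tcp [0.5191 0.0051 0.0552] sel mm [-12.   26.6] F [ 2.3 -4.  13.6] w 0.003 j [ 18.6  19.5 -25.    0.3 -44.9  62.8]
[[0.01, -0.145, -0.989], [-0.0, -0.989, 0.145], [-1.0, -0.001, -0.01]] tool y yaw -98.34 want -98.54
```

View pics/s17.png

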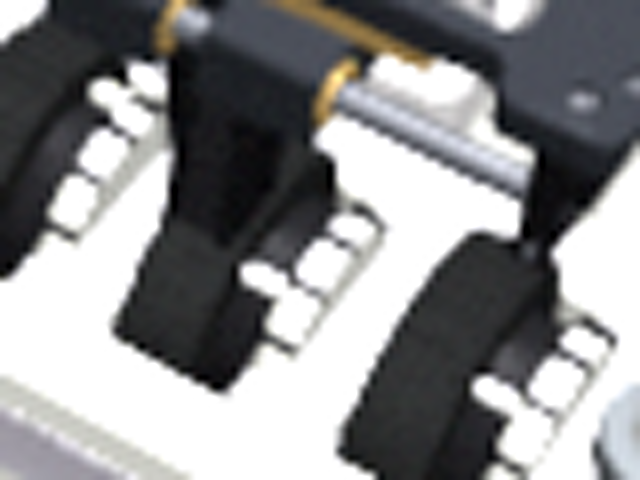

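play_rows:
  plan:
    - [[-1, 0, 0, 0, 0, 0], [-1.8, 0, 0, 0, 0, 0], [-1.8, 3, 0, 0, 0, 0], [-1.8, 6.05, 0, 0, 0, 0], [-1.8, 6.05, 0, 0, 0, 0]]

```text
time_s: 18.92
tcp_pos: [0.5038, -0.0558, 0.0691]
ee_rot: [[-0.002, -0.15, -0.989], [-0.0, -0.989, 0.15], [-1.0, 0.001, 0.002]]
wrist_force: [-0.4, 0.6, -0.0]
gripper_width: 0.003
```

```bash
python3 st.py;python3 pic.py pics/s18.png
```

```text
t 18.925 tcp [ 0.5038 -0.0558  0.0691] sel mm [-18.1 -35.8] F [-0.4  0.6 -0. ] w 0.003 j [ 12.   17.8 -25.1  -0.  -47.3  69.3]
[[-0.002, -0.15, -0.989], [-0.0, -0.989, 0.15], [-1.0, 0.001, 0.002]] tool y yaw -98.64 want -98.54
```

View pics/s18.png

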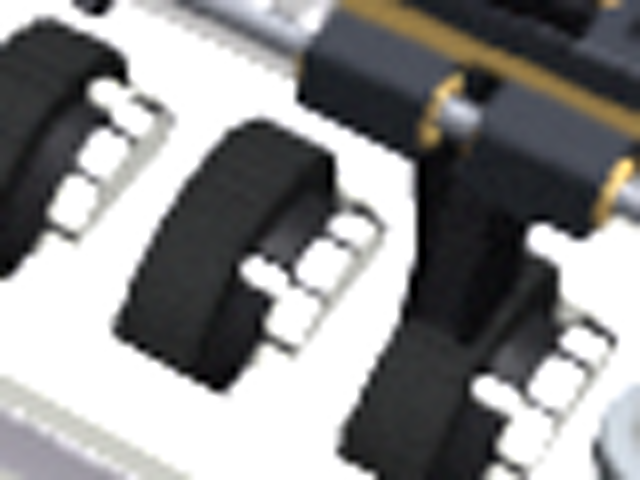

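play_rows:
  plan:
    - [[0.5, 0, -0.6, 0, 0, 0], [1.0, 0, -0.6, 0, 0, 0], [1.0, 0, -0.6, 0, 0, 0]]

```text
time_s: 19.35
tcp_pos: [0.5106, -0.055, 0.0589]
ee_rot: [[-0.002, -0.147, -0.989], [-0.0, -0.989, 0.147], [-1.0, 0.001, 0.002]]
wrist_force: [-0.3, -0.3, 0.0]
gripper_width: 0.009
```

play_rows:
  plan:
    - [[0.1, 0, 0, 0, 0, 0], [0.2, 0, 0, 0, 0, 0]]

```text
time_s: 19.6
tcp_pos: [0.5111, -0.0552, 0.0578]
ee_rot: [[0.0, -0.147, -0.989], [0.0, -0.989, 0.147], [-1.0, -0.0, -0.0]]
wrist_force: [-0.0, -0.7, 0.5]
gripper_width: 0.004
```

play_rows:
  plan:
    - [[0.1, 0, 0, 0, 0, 0], [0.15, 0, 0, 0, 0, 0]]

```text
time_s: 19.85
tcp_pos: [0.511, -0.0554, 0.0563]
ee_rot: [[0.0, -0.148, -0.989], [0.0, -0.989, 0.148], [-1.0, -0.0, -0.0]]
wrist_force: [-0.0, 0.1, -0.4]
gripper_width: 0.007
```

play_rows:
  plan:
    - [[0.1, 0, 0, 0, 0, 0], [0.1, 0, 0, 0, 0, 0]]

```text
time_s: 20.1
tcp_pos: [0.5112, -0.0554, 0.0555]
ee_rot: [[0.0, -0.147, -0.989], [-0.0, -0.989, 0.147], [-1.0, 0.0, -0.0]]
wrist_force: [-0.0, -0.4, 1.7]
gripper_width: 0.011
```

play_rows:
  plan:
    - [[0.1, 0, 0, 0, 0, 0], [0.1, 0, 0, 0, 0, 0]]

```text
time_s: 20.35
tcp_pos: [0.5113, -0.0555, 0.0549]
ee_rot: [[0.001, -0.147, -0.989], [-0.0, -0.989, 0.147], [-1.0, 0.0, -0.001]]
wrist_force: [-1.2, -0.6, 5.1]
gripper_width: 0.005
```

play_rows:
  plan:
    - [[0.1, 0, 0, 0, 0, 0], [0.1, 0, 0, 0, 0, 0]]

```text
time_s: 20.6
tcp_pos: [0.5115, -0.0555, 0.0545]
ee_rot: [[0.001, -0.147, -0.989], [-0.0, -0.989, 0.147], [-1.0, 0.0, -0.001]]
wrist_force: [-3.3, 0.5, 8.4]
gripper_width: 0.006
```

play_rows:
  plan:
    - [[0.12, 0, 0, 0, 0, 0], [0.12, 0, -0.3, 0, 0, 0], [0.12, 0, -0.6, 0, 0, 0], [0.12, 0, -0.9, 0, 0, 0], [0.14, 0, -1.2, 0, 0, 0]]

```text
time_s: 21.22
tcp_pos: [0.5248, -0.0574, 0.0544]
ee_rot: [[0.004, -0.146, -0.989], [-0.001, -0.989, 0.146], [-1.0, 0.0, -0.004]]
wrist_force: [-1.7, -0.7, 13.4]
gripper_width: 0.008
```

```bash
python3 st.py;python3 pic.py pics/s19.png
```

```text
t 21.225 tcp [ 0.5248 -0.0574  0.0544] sel mm [  2.9 -34.4] F [-1.7 -0.7 13.4] w 0.008 j [ 11.4  20.5 -23.5   0.1 -45.8  70.1]
[[0.004, -0.146, -0.989], [-0.001, -0.989, 0.146], [-1.0, 0.0, -0.004]] tool y yaw -98.4 want -98.54
```

View pics/s19.png

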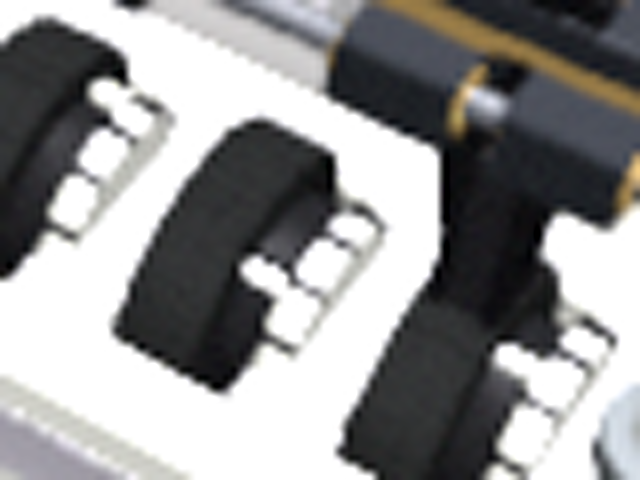

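play_rows:
  plan:
    - [[0.0, 0, -0.3, 0, 0, 0], [0.0, 0, -0.6, 0, 0, 0], [0.0, 0, -0.75, 0, 0, 0], [0.0, 0, -0.75, 0, 0, 0]]

```text
time_s: 21.78
tcp_pos: [0.5324, -0.0586, 0.0543]
ee_rot: [[0.004, -0.146, -0.989], [-0.001, -0.989, 0.146], [-1.0, 0.0, -0.004]]
wrist_force: [-2.0, -0.6, 12.0]
gripper_width: 0.005
```

```bash
python3 st.py;python3 pic.py pics/s20.png
```

```text
t 21.775 tcp [ 0.5324 -0.0586  0.0543] sel mm [ 10.6 -34.4] F [-2.  -0.6 12. ] w 0.005 j [ 11.1  21.2 -22.4   0.1 -46.2  70.4]
[[0.004, -0.146, -0.989], [-0.001, -0.989, 0.146], [-1.0, 0.0, -0.004]] tool y yaw -98.41 want -98.54
```

View pics/s20.png

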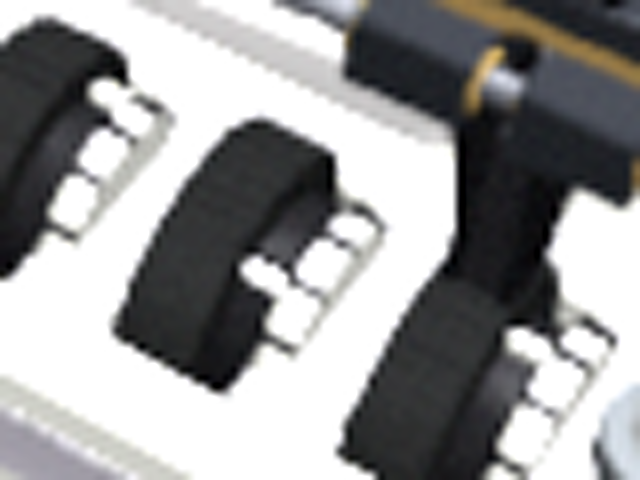

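play_rows:
  plan:
    - [[-1.5, 0, 0, 0, 0, 0], [-5, 3, 1, 0, 0, 0], [-8, 9, 4, 0, 0, 0], [-10, 15, 8, 0, 0, 0], [-10, 20, 12, 0, 0, 0]]

```text
time_s: 22.45
tcp_pos: [0.3987, -0.223, 0.1515]
ee_rot: [[0.003, -0.147, -0.989], [-0.001, -0.989, 0.147], [-1.0, 0.0, -0.003]]
wrist_force: [0.3, -1.9, -0.8]
gripper_width: 0.002
```

```bash
python3 st.py;python3 - <<'E'
from h import *
p,d=r.capture("scene");cv2.imwrite("pics/s21.png",cv2.resize(np.clip(p[185:255,305:405].astype(float)*1.6,0,255).astype('uint8'),None,fx=8,fy=8,interpolation=cv2.INTER_CUBIC))
t,d=r.capture("top");cv2.imwrite("pics/t4.png",cv2.resize(np.clip(t[145:210,285:385].astype(float)*1.2,0,255).astype('uint8'),None,fx=8,fy=8,interpolation=cv2.INTER_CUBIC))
E
```

```text
t 22.45 tcp [ 0.3987 -0.223   0.1515] sel mm [ -97.1 -216.8] F [ 0.3 -1.9 -0.8] w 0.002 j [ -8.7   7.3 -25.3   0.  -57.3  90.3]
[[0.003, -0.147, -0.989], [-0.001, -0.989, 0.147], [-1.0, 0.0, -0.003]] tool y yaw -98.44 want -98.54
```

View pics/s21.png

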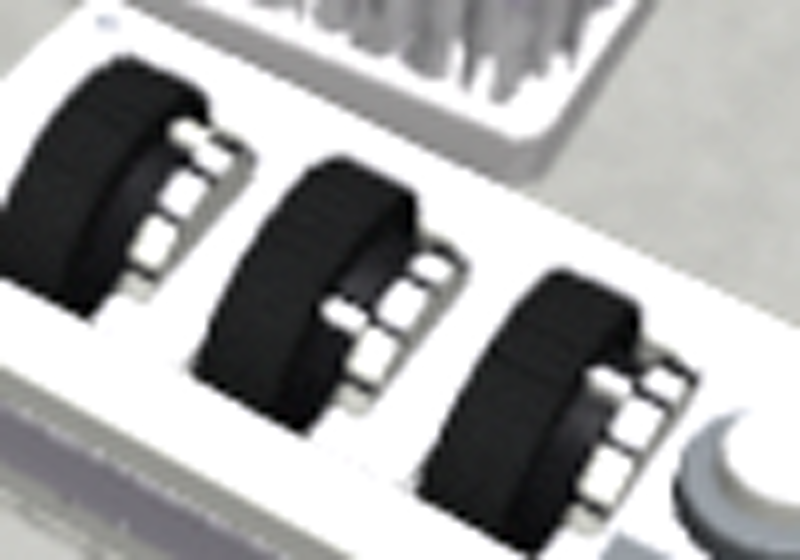

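View pics/t4.png

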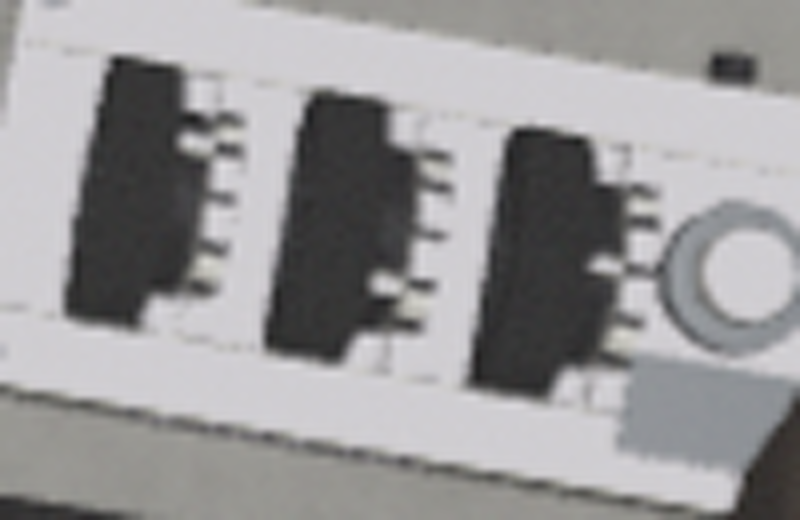

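Both views show the left wheel at mark 4 (top view px 197,143), the middle at mark 2 (388,283) and the right at mark 3 (605,265), each in line with its mark. Next is the enter key.

play_rows:
  plan:
    - [[0, -5, -4, 0, 0, 0], [2, -10, -8, 0, 0, 0], [5, -14.2, -11.3, 0, 0, 0], [7, -14.2, -11.3, 0, 0, 0], [7, -14.2, -11.3, 0, 0, 0]]

```text
time_s: 23.18
tcp_pos: [0.5307, -0.097, 0.0779]
ee_rot: [[-0.005, -0.146, -0.989], [-0.0, -0.989, 0.146], [-1.0, 0.001, 0.005]]
wrist_force: [0.4, -0.3, 0.4]
gripper_width: 0.004
```

play_rows:
  plan:
    - [[0, 0, 0, 0, 0, 0]]

```text
time_s: 23.3
tcp_pos: [0.5322, -0.0981, 0.0808]
ee_rot: [[0.001, -0.147, -0.989], [-0.0, -0.989, 0.147], [-1.0, 0.0, -0.001]]
wrist_force: [0.4, -0.3, 1.0]
gripper_width: 0.006
```

```bash
python3 st.py;python3 - <<'E'
from h import *
p,d=r.capture("scene");cv2.imwrite("pics/s22.png",cv2.resize(np.clip(p[180:270,330:430].astype(float)*1.6,0,255).astype('uint8'),None,fx=6,fy=6,interpolation=cv2.INTER_CUBIC))
E
```

```text
t 23.3 tcp [ 0.5322 -0.0981  0.0808] sel mm [ 16.3 -73.5] F [ 0.4 -0.3  1. ] w 0.006 j [  6.7  19.8 -19.8   0.  -50.4  74.8]
[[0.001, -0.147, -0.989], [-0.0, -0.989, 0.147], [-1.0, 0.0, -0.001]] tool y yaw -98.48 want -98.54
```

View pics/s22.png

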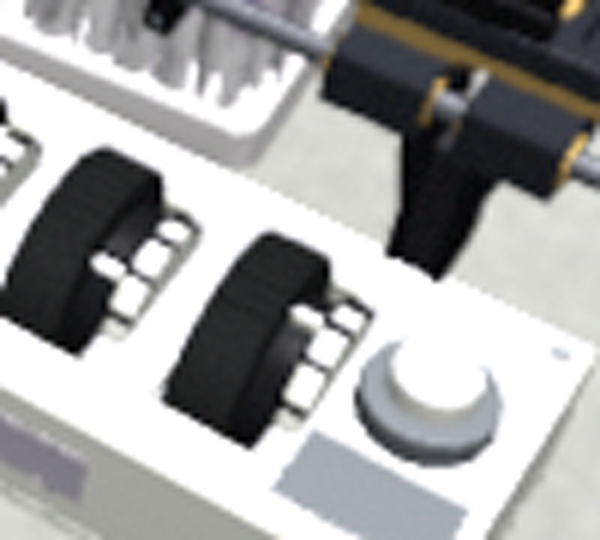

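play_rows:
  plan:
    - [[0, 1.85, 1.15, 0, 0, 0], [1, 1.85, 1.15, 0, 0, 0], [2, 1.85, 1.15, 0, 0, 0], [2.8, 1.85, 1.15, 0, 0, 0], [2.8, 1.85, 1.15, 0, 0, 0]]

```text
time_s: 23.98
tcp_pos: [0.5172, -0.1145, 0.051]
ee_rot: [[-0.002, -0.147, -0.989], [-0.0, -0.989, 0.147], [-1.0, 0.0, 0.002]]
wrist_force: [0.2, 0.1, -0.0]
gripper_width: 0.008
```

```bash
python3 st.py;python3 - <<'E'
from h import *
p,d=r.capture("scene");cv2.imwrite("pics/s23.png",cv2.resize(np.clip(p[180:270,330:430].astype(float)*1.6,0,255).astype('uint8'),None,fx=6,fy=6,interpolation=cv2.INTER_CUBIC))
E
```

```text
t 23.975 tcp [ 0.5172 -0.1145  0.051 ] sel mm [  3.9 -92. ] F [ 0.2  0.1 -0. ] w 0.008 j [  5.1  21.1 -23.1  -0.  -45.9  76.5]
[[-0.002, -0.147, -0.989], [-0.0, -0.989, 0.147], [-1.0, 0.0, 0.002]] tool y yaw -98.48 want -98.54
```

View pics/s23.png

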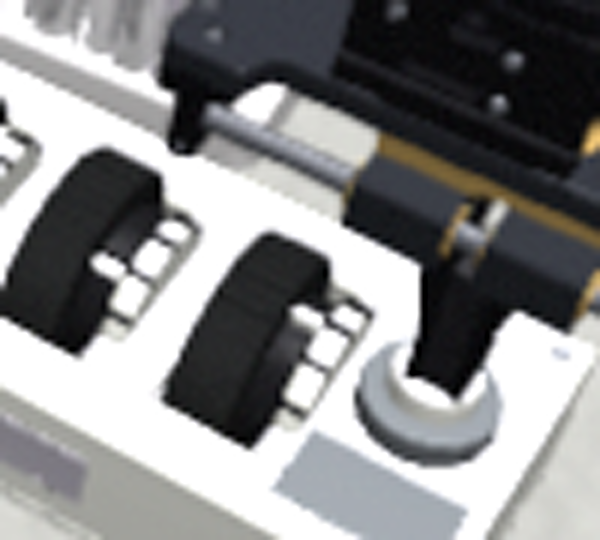

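play_rows:
  plan:
    - [[0.2, 0, 0, 0, 0, 0], [0.4, 0, 0, 0, 0, 0], [0.4, 0, 0, 0, 0, 0]]

```text
time_s: 24.4
tcp_pos: [0.5178, -0.1145, 0.0479]
ee_rot: [[-0.0, -0.147, -0.989], [0.0, -0.989, 0.147], [-1.0, -0.0, 0.0]]
wrist_force: [-0.1, -0.7, -0.4]
gripper_width: 0.007
```

play_rows:
  plan:
    - [[0.1, 0, 0, 0, 0, 0], [0.2, 0, 0, 0, 0, 0]]

```text
time_s: 24.65
tcp_pos: [0.5179, -0.1146, 0.0461]
ee_rot: [[0.0, -0.147, -0.989], [-0.0, -0.989, 0.147], [-1.0, -0.0, -0.0]]
wrist_force: [-0.6, 0.4, 1.0]
gripper_width: 0.005
```

play_rows:
  plan:
    - [[0.1, 0, 0, 0, 0, 0], [0.2, 0, 0, 0, 0, 0]]

```text
time_s: 24.9
tcp_pos: [0.5179, -0.1146, 0.0442]
ee_rot: [[0.0, -0.147, -0.989], [-0.0, -0.989, 0.147], [-1.0, 0.0, -0.0]]
wrist_force: [-0.7, 0.2, 2.4]
gripper_width: 0.006
```

play_rows:
  plan:
    - [[0.1, 0, 0, 0, 0, 0], [0.2, 0, 0, 0, 0, 0]]

```text
time_s: 25.15
tcp_pos: [0.5179, -0.1146, 0.0422]
ee_rot: [[0.0, -0.147, -0.989], [-0.0, -0.989, 0.147], [-1.0, 0.0, -0.0]]
wrist_force: [-0.9, 0.5, 4.9]
gripper_width: 0.002
```

play_rows:
  plan:
    - [[0.1, 0, 0, 0, 0, 0], [0.2, 0, 0, 0, 0, 0]]

```text
time_s: 25.4
tcp_pos: [0.5179, -0.1146, 0.0403]
ee_rot: [[0.0, -0.147, -0.989], [-0.0, -0.989, 0.147], [-1.0, 0.0, -0.0]]
wrist_force: [-3.2, 2.3, 10.7]
gripper_width: 0.004
```

play_rows:
  plan:
    - [[0.1, 0, 0, 0, 0, 0], [0.1, 0, 0, 0, 0, 0]]

```text
time_s: 25.65
tcp_pos: [0.5179, -0.1146, 0.0403]
ee_rot: [[0.0, -0.147, -0.989], [-0.0, -0.989, 0.147], [-1.0, 0.0, -0.001]]
wrist_force: [-3.9, 2.0, 12.0]
gripper_width: 0.003
```

The key is on its stop: force went from 5 to 12 N with no further travel, about 6 mm below first contact. I'll release it and back off.

play_rows:
  plan:
    - [[-0.4, 0, 0, 0, 0, 0], [-1.2, 0, 0, 0, 0, 0], [-4, 0, 0, 0, 0, 0], [-8, 3, 2, 0, 0, 0], [-11, 7, 6, 0, 0, 0]]

```text
time_s: 26.28
tcp_pos: [0.4499, -0.1746, 0.1495]
ee_rot: [[0.001, -0.146, -0.989], [-0.0, -0.989, 0.146], [-1.0, 0.0, -0.001]]
wrist_force: [1.2, -1.0, 0.3]
gripper_width: 0.005
```

play_rows:
  plan:
    - [[0, 4, 4, 0, 0, 0], [0, 8, 5, 0, 0, 0], [0, 11, 5, 0, 0, 0], [0, 11, 5, 0, 0, 0]]

```text
time_s: 26.78
tcp_pos: [0.3828, -0.2768, 0.1479]
ee_rot: [[-0.0, -0.151, -0.989], [0.0, -0.989, 0.151], [-1.0, -0.0, 0.001]]
wrist_force: [-0.5, 0.3, 0.3]
gripper_width: 0.006
```

```bash
python3 st.py;python3 - <<'E'
from h import *
p,d=r.capture("scene");cv2.imwrite("pics/s24.png",p);cv2.imwrite("pics/s25.png",cv2.resize(np.clip(p[185:265,305:425].astype(float)*1.6,0,255).astype('uint8'),None,fx=6.5,fy=6.5,interpolation=cv2.INTER_CUBIC))
t,d=r.capture("top");cv2.imwrite("pics/t5.png",cv2.resize(np.clip(t[130:245,250:400].astype(float)*1.2,0,255).astype('uint8'),None,fx=5,fy=5,interpolation=cv2.INTER_CUBIC))
E
```

```text
t 26.775 tcp [ 0.3828 -0.2768  0.1479] sel mm [-104.9 -272.3] F [-0.5  0.3  0.3] w 0.006 j [-16.1   9.1 -23.6  -0.  -57.3  97.4]
[[-0.0, -0.151, -0.989], [0.0, -0.989, 0.151], [-1.0, -0.0, 0.001]] tool y yaw -98.68 want -98.54
```

View pics/s25.png

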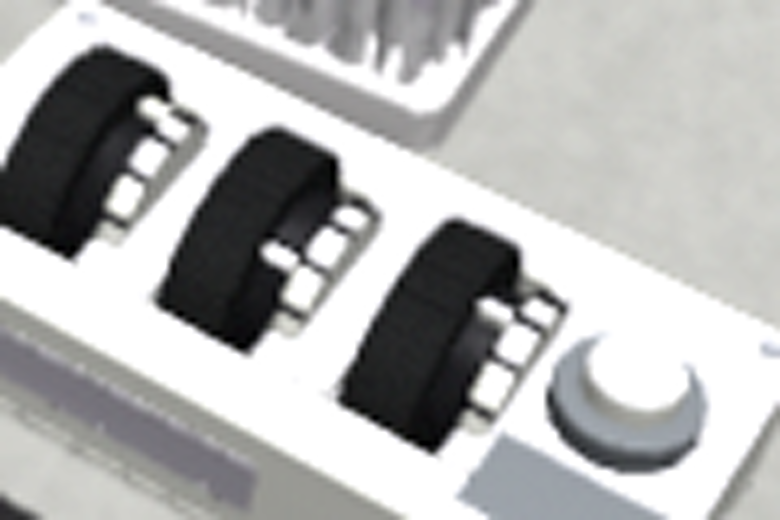

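View pics/t5.png

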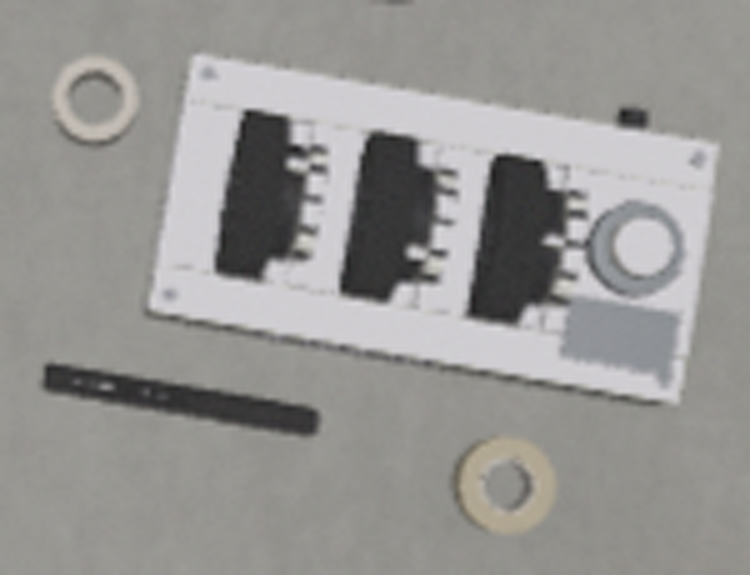

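View pics/s24.png

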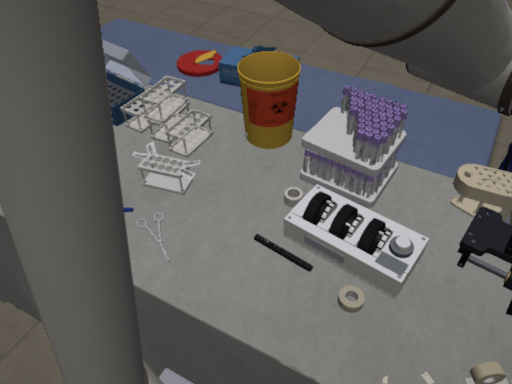

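The wheels read 4-2-3, with pointers at crop px (297,163), (415,250) and (550,240). The key is back up and the loose things haven't moved. I'm handing the job in.

```bash
python3 -c "
from station import r
print(r.finish_job())"
```

```text
the job is handed in; nothing more can be done
None
```

The code 4-2-3 is dialled in and the enter key was pressed and released. The job was handed in after about 27 s of the 59 s allowed.

**Wheels:** I set them left to right with the closed fingertip, one wheel finished before the next. Downward pushes were mostly 8–14 N, and the highest reading was 16.5 N. In the last pictures from both cameras, the pointers stand in line with mark 4 (left), mark 2 (middle) and mark 3 (right).

**Enter key:** It went down about 6 mm to its stop, where the push reached about 12 N without further travel. It is back up in the last pictures.

**Final state:** The tape, plaster roll, marker and tube rack looked unmoved, and the arm was clear of everything with the force reading near zero.

**Checks that disagreed:**
- **TCP height:** The reported height was about 36 mm lower than where the cameras showed the fingertip. I found each contact by feel and from the images instead.
- **Middle wheel:** The first pull slipped at 7–10 N, so I had to press harder. I could not tell whether it started at mark 4 or 5, but its final position is clear.
- **Force readings:** They come only at the end of each short move, so a brief higher peak in between would not have shown.

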